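# Rearrange three supplies on their risers so the tops come level

### The job

The three supplies at the glass worker's place stand on the wrong wooden risers. Change them round so that all their tops come level: the tall bottle on the low riser, the white tub on the middle riser and the black loupe on the high riser, each standing upright in the middle of the grey disc. Every riser is taken, so park one on the cork mat meanwhile if you like; tip nothing over, and leave the masking tape and the rosin puck where they lie.

Things in the scene. Friction and masses are not known exactly. Their poses are not given: they have to be found in the camera images.
- tall_bottle: Tall white plastic bottle with a narrow neck and cap: body 44 mm across and straight up to about 84 mm, then a shoulder to 111 mm, cap 24 mm across, 130 mm high in all. Origin: centre of its underside; z up its axis. About 0.1 kg. Stands on the middle riser at the start. (A greyer bottle that stands on the bench itself belongs to the place and is fixed.)
- white_tub: White plastic tub with a ribbed white cap: body 49 mm across, 64 mm high, cap 43 mm across, 84 mm high in all. Origin: centre of its underside; z up its axis. About 0.07 kg. Stands on the high riser at the start.
- loupe: Black round loupe (a squat waisted barrel with a glass in its top), 38 mm across, 34 mm high. Origin: centre of its underside; z up its axis. About 0.09 kg. Stands on the low riser at the start.
- low_riser_top (a point): Centre of the top face of the low riser: a fixed wooden block 84 mm square and 15 mm high, with a flush grey felt disc 72 mm across in the middle of its top. Sides of the block lie along x and y of this point; z is up. The disc's face is level with this point.
- middle_riser_top (a point): Centre of the top face of the middle riser: a fixed wooden block 84 mm square and 60 mm high, with a flush grey felt disc 72 mm across in the middle of its top. Sides of the block lie along x and y of this point; z is up. The disc's face is level with this point.
- high_riser_top (a point): Centre of the top face of the high riser: a fixed wooden block 84 mm square and 110 mm high, with a flush grey felt disc 72 mm across in the middle of its top. Sides of the block lie along x and y of this point; z is up. The disc's face is level with this point.
- cork_mat: Round cork mat, 90 mm across, 3 mm thick, fixed on the bench, empty at the start: the free spot. Origin: centre of its underside.
- masking_tape: Bystander: roll of blue masking tape lying flat, 100 mm across, 27 mm high, loose. Origin: centre of its underside.
- rosin_jar: Bystander: amber rosin puck, round, 51 mm across, 26 mm high, loose. Origin: centre of its underside.
Not all that is in view belongs to the job. Of the things that look like the part that bears low_riser_top, take the one that is farthest from the robot's base at the start.

How it is judged:
At the end, for the whole second after the job is handed in: The bottle stands on the low riser, the tub on the middle one and the loupe on the high one, each within 15 mm of the middle of the disc, resting on it, upright within 0.1 rad, still and released; the masking tape and the rosin puck are within 20 mm of where they lay (horizontal distance between tall_bottle and low_riser_top below 0.015 m and z of tall_bottle in the frame of low_riser_top between -0.004 and 0.005 m and angle between each of tall_bottle, white_tub, loupe's own z axis and vertical below 0.1 rad and linear speed of each of tall_bottle, white_tub, loupe below 0.02 m/s and contact force between each of tall_bottle, white_tub, loupe and the fingers below 0.05 N and horizontal distance between white_tub and middle_riser_top below 0.015 m and z of white_tub in the frame of middle_riser_top between -0.004 and 0.005 m and horizontal distance between loupe and high_riser_top below 0.015 m and z of loupe in the frame of high_riser_top between -0.004 and 0.005 m and distance of each of masking_tape, rosin_jar from where it was at the start of the episode below 0.02 m); the robot touches nothing.
It fails at once if the tall bottle is tipped over (more than 0.6 rad) (angle between tall_bottle's own z axis and vertical above 0.6 rad).
It fails at once if the white tub is tipped over (more than 0.6 rad) (angle between white_tub's own z axis and vertical above 0.6 rad).
It fails at once if the loupe is tipped over (more than 0.6 rad) (angle between loupe's own z axis and vertical above 0.6 rad).
It fails at once if the masking tape is pushed more than 20 mm from where it lay (distance of masking_tape from where it was at the start of the episode above 0.02 m).
It fails at once if the rosin puck is pushed more than 20 mm from where it lay (distance of rosin_jar from where it was at the start of the episode above 0.02 m).
It also fails if it takes over 122 s, if anything falls off the work surface, if the arm or the gripper's body presses on something with over 40 N, if the wrist force passes 120 N, or if a joint passes its speed limit or range.

### The arm

A 7-joint arm with a two-finger parallel gripper is mounted at the origin on the work surface; the furniture and walls round the work are solid. World frame = base frame: x ahead of the robot, y to its left, z up, the work surface at z = 0. Lengths are in m, angles in rad, forces in N, time in s.
With the tool pointing down it reaches from about 0.425 to 1.025 m from the base axis. Payload 9.4 kg.
Tool frame: the origin (TCP) lies on the centre line of the jaws, within the pads' length; the fingertips stand env.tips_ahead ahead of it and the grasp point (between the pads) lies 11 mm behind it (env.tips_ahead is the distance from the TCP to the fingertips, in m); z points along the fingers, y is the line along which they close (so a half turn about z gives the same grasp; the last joint's range is limited). The gripper opens to 93 mm and grips with 3 to 60 N. Pads are 15 mm wide; open, the fingers measure 128 mm over their backs; the gripper's body (75 mm by 188 mm) begins 65 mm behind the grasp point.
Start: joints at [1.163, 0.599, -0.003, 1.599, 0.002, 0.943, -0.08], TCP at [0.235, -0.686, 0.227] pointing down, gripper open.
Joint ranges: [-2.57, 2.57], [-0.35, 1.97], [-1.29, 1.29], [0.11, 2.56], [-1.05, 4.19], [0.11, 1.86], [-2.63, 2.63]. Speed limits (rad/s): [2.22, 2.22, 3.01, 3.01, 3.14, 3.14, 3.14].

### API

Orientations are given as a 3x3 rotation matrix whose columns are the frame's x, y, z axes.
In Python, from rig import env, imaging, look_for, trace gives the robot as it stands.
- The arm moves only by the tool servo_tool, never from a script. Its argument "plan" is a list of rows, each an object with "linear": the shift along the world's x, y, z in m, a list of three; "rotation": the turn, a rotation vector about the world's x, y, z in rad, a list of three; "fingers": the opening, from 0 (shut) to 1 (fully open). In form: [{"linear": [dx, dy, dz], "rotation": [ax, ay, az], "fingers": fingers}, ...]. A call has exactly 8 rows; each row shifts and turns the commanded pose from where the row before left it; what a row does not reach is not made up. A row lasts 1/10 s, in which the tool goes at most 50 mm and 8.59 degrees, less where a joint would pass 70% of its speed; a pose out of reach is approached as far as the arm can. A call with a gripper value outside its range is refused whole. The fingers move at their own pace and stop on an object; the grip force is fixed at half the most. Time passes only in rows, so rows that do not move let the fingers close, or fill a call up. It gives the time, the measured TCP pose, the force, the opening and the grip force at its end, in the units of the state.
- env.state(): the state, without advancing time (a new reading comes with each control period).
- imaging.snapshot(name): name is "scene" or "top" or "wrist"; returns a dict with "img" (480x640x3 uint8, red, green, blue), "depth" (480x640 float32, m along the optical axis (not along the pixel's ray), 0 where there is no reading), "intrinsics" (3x3 intrinsics, pixels), "distortion" ([k1, k2, p1, p2, k3] as OpenCV has them; the pictures are not rectified), "origin" and "rotation" of the camera in the world. Camera axes: x right, y up, looking along -z (the intrinsics and any distortion apply to the point x, -y, -z); pixel columns grow to the right and rows downward; lengths in m; the calibration is good to about 2 mm. A picture is of the moment at which its call begins.
- env.close_job(): hands the job in; it is judged then, once.
Trained networks look in the newest picture that a camera, given by its name, has taken for a name from the list of things; names that differ only in an ending like _2 or _b are one class to them, and where a whole thing is asked for, a point or a joint stands for the part that bears it (a point fixed in the world has none). Each returns a list of dicts, best first, with "p" (0 to 1); they miss things now and then, are a little off and sometimes report something else, mostly with a low value. They report only what shows in the picture. A call takes as long as a camera call. They do not tell look-alikes from the thing itself.
- look_for(thing, camera): "xy" ([column, row] in pixels, amid what is visible of it).
- trace(thing, camera): "pixels" (480x640 bool, what is visible of it) and "xy" ([column, row] in pixels, amid what is visible of it).
The state is a dict: "time_s": time; "qpos": joint angles; "joint_velocities": joint speeds; "joint_efforts": joint torques, N m; "ee_pos": TCP position; "tool_rot": TCP orientation; "force": force on the tool from outside, world axes, zero at the start; "ft_torque": the same for the moment, N m; "gripper_width": finger opening in m; "grip_force": force on a finger pad.
Only numpy, scipy, OpenCV 4.12 (cv2) and the standard library are available. Lean on these libraries where they do the work, as an engineer would, in place of code of your own. Each camera call takes 0.05 s, during which the arm holds its last target. There are 200 camera calls.

## Working session

There is one attempt and no reset: what is moved stays moved. The work goes in short steps, Python scripts to look and compute and a tool call to move; the robot and the scene stay as the last step left them, time stands still between calls to the robot, and variables do not carry over. Pictures are saved under pics/ and viewed, at most 14 in all, crops included, and the job is handed in when it is done.

Besides the shell and the picture viewer there is one more tool, called after "Request:" by a JSON object that holds its "name" and its "arguments", one argument or row to a line. servo_tool: Moves the arm, as the interface text tells. Its arguments: {"type":"object","properties":{"plan":{"type":"array","items":{"type":"object","properties":{"linear":{"type":"array","items":{"type":"number"}},"rotation":{"type":"array","items":{"type":"number"}},"fingers":{"type":"number"}}}}},"required":["plan"]}

```bash
mkdir -p pics; ls; cat > h.py <<'E'
import numpy as np, cv2
from rig import env, imaging, look_for, trace
def snap(n,f=None):
    s=imaging.snapshot(n)
    if f: cv2.imwrite(f,s["img"][:,:,::-1])
    return s
def world(s,uv,d):
    uv=np.asarray(uv,float).reshape(-1,1,2)
    p=cv2.undistortPoints(uv,np.array(s["intrinsics"]),np.array(s["distortion"])).reshape(-1,2)
    d=np.asarray(d,float).reshape(-1)
    c=np.stack([p[:,0]*d,-p[:,1]*d,-d],1)
    return c@np.array(s["rotation"]).T+np.array(s["origin"])
def cloud(s,m):
    m=m&(s["depth"]>0); v,u=np.nonzero(m)
    return world(s,np.stack([u,v],1),s["depth"][v,u])
E
python3 - <<'E'
from h import *
st=env.state(); print(st["time_s"],st["ee_pos"],st["tool_rot"],env.tips_ahead,st["gripper_width"])
for c in("scene","top"):
    s=snap(c,f"pics/{c}0.png"); print(c,s["origin"],s["rotation"][:,2])
    for t in["tall_bottle","white_tub","loupe","low_riser_top","middle_riser_top","high_riser_top","cork_mat","masking_tape","rosin_jar"]:
        for r in trace(t,c)[:4]:
            P=cloud(s,r["pixels"])
            if len(P): print(t,round(r["p"],2),np.round(r["xy"]),len(P),np.round(np.median(P,0),3),np.round(np.percentile(P,2,axis=0),3),np.round(np.percentile(P,98,axis=0),3))
E
```

```text
pics
0.0 [ 0.23531437 -0.68523679  0.22577754] [[ 9.45754805e-01  3.24880668e-01 -6.32867998e-04]
 [ 3.24881255e-01 -9.45753754e-01  1.41659972e-03]
 [-1.38311422e-04 -1.54536294e-03 -9.99998796e-01]] 0.008 0.09312903678034043
scene [-0.36990271 -0.37359974  0.76917705] [-0.76023249 -0.30044047  0.57600528]
white_tub 0.59 [480. 250.] 896 [ 0.499 -0.394  0.161] [ 0.49  -0.417  0.007] [ 0.755 -0.371  0.193]
loupe 0.5 [399. 299.] 296 [ 0.42  -0.247  0.041] [ 0.409 -0.262  0.016] [ 0.443 -0.23   0.049]
middle_riser_top 0.7 [296. 244.] 449 [0.556 0.064 0.027] [ 0.023 -0.175 -0.001] [0.589 0.09  0.451]
middle_riser_top 0.57 [399. 299.] 279 [ 0.419 -0.247  0.041] [ 0.409 -0.262  0.017] [ 0.443 -0.23   0.049]
high_riser_top 0.26 [385. 312.] 789 [ 0.411 -0.237  0.013] [ 0.388 -0.281  0.001] [ 0.468 -0.197  0.017]
top [ 0.29806512 -0.00147191  1.14479913] [-0.18723299  0.00943329  0.98227024]
tall_bottle 0.91 [270. 204.] 424 [0.567 0.095 0.155] [0.557 0.079 0.081] [0.586 0.116 0.191]
white_tub 0.87 [498. 221.] 626 [ 0.512 -0.384  0.182] [ 0.494 -0.41   0.119] [ 0.534 -0.37   0.196]
loupe 0.64 
[... 164 characters left out ...]
69 -0.344  0.114]
low_riser_top 0.74 [408. 272.] 1033 [ 0.432 -0.229  0.014] [ 0.392 -0.28   0.002] [ 0.474 -0.197  0.019]
low_riser_top 0.59 [263. 324.] 1318 [0.319 0.124 0.015] [0.277 0.082 0.001] [0.361 0.164 0.019]
middle_riser_top 0.88 [272. 220.] 972 [0.556 0.095 0.059] [0.52  0.052 0.008] [0.6   0.153 0.064]
high_riser_top 0.6 [478. 233.] 1401 [ 0.501 -0.371  0.103] [ 0.471 -0.423  0.008] [ 0.569 -0.344  0.113]
cork_mat 0.73 [172. 255.] 1055 [0.489 0.352 0.004] [ 0.447  0.313 -0.001] [0.529 0.393 0.009]
masking_tape 0.64 [218. 156.] 704 [0.699 0.217 0.026] [0.652 0.171 0.004] [0.746 0.266 0.031]
rosin_jar 0.87 [242. 260.] 360 [0.458 0.17  0.024] [0.435 0.148 0.001] [0.483 0.194 0.029]
```

View pics/top0.png

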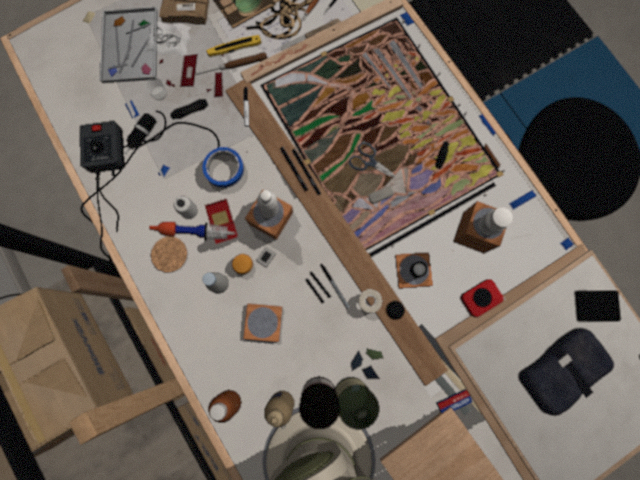

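View pics/scene0.png

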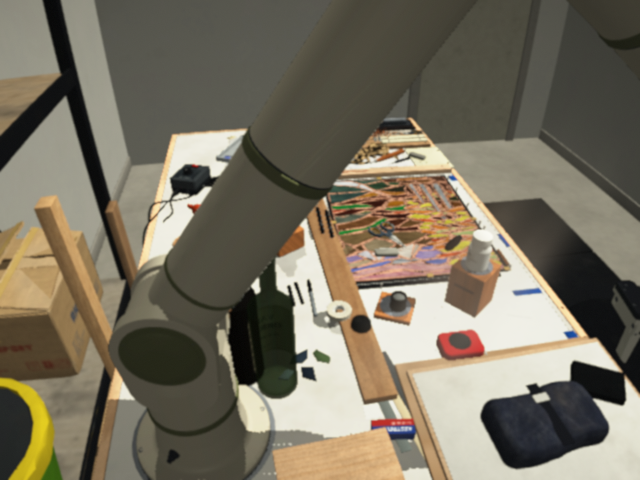

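The low-riser look-alikes are the block bearing the loupe at (414,268), about 0.49 m out, and an empty one at (263,323), about 0.34 m out. The first is farther from the base and carries the loupe, so it fits. I'll confirm it in a crop and measure everything precisely.

```bash
cat > fit.py <<'E'
from h import *
from scipy.optimize import minimize
def square(P,h,tol=.006,near=None,r=.075):
    Q=P[abs(P[:,2]-h)<tol]
    if near is not None: Q=Q[np.hypot(*(Q[:,:2]-near).T)<r]
    q=Q[:,:2].astype(np.float32)
    c,sz,a=cv2.minAreaRect(q); 
    # robust: fit 84mm square, cost: points outside + want coverage of edges
    def cost(p):
        t=p[2]; R=np.array([[np.cos(t),np.sin(t)],[-np.sin(t),np.cos(t)]])
        l=np.abs((q-p[:2])@R.T); return np.minimum(np.maximum(l-.041,0),.01).sum()
    best=min((minimize(cost,[c[0]+dx,c[1]+dy,np.radians(a)],method="Nelder-Mead",options=dict(initial_simplex=np.array([[c[0]+dx,c[1]+dy,np.radians(a)],[c[0]+dx+.005,c[1]+dy,np.radians(a)],[c[0]+dx,c[1]+dy+.005,np.radians(a)],[c[0]+dx,c[1]+dy,np.radians(a)+.1]]))) for dx in(-.004,.004) for dy in(-.004,.004)),key=lambda r:r.fun)
    return np.round(best.x,4),round(best.fun,4),len(q),np.round(c,4),np.round(sz,4),a,round(float(np.median(Q[:,2])),4)
def circ(P,zlo,zhi,near,r):
    Q=P[(P[:,2]>zlo)&(P[:,2]<zhi)]; Q=Q[np.hypot(*(Q[:,:2]-near).T)<r]
    (x,y),rad=cv2.minEnclosingCircle(Q[:,:2].astype(np.float32))
    return np.round([x,y,rad],4),np.round(Q.mean(0),4),len(Q)
E
python3 - <<'E'
from fit import *
s=snap("top"); P=cloud(s,np.ones((480,640),bool))
i=s["img"][:,:,::-1]
def crop(u,v): return cv2.resize(i[v-40:v+40,u-40:u+40],(400,300) and (390,290),interpolation=cv2.INTER_CUBIC)
cv2.imwrite("pics/crop1.png",np.vstack([np.hstack([crop(414,268),crop(263,323)]),np.hstack([crop(270,210),crop(480,228)])]))
print("low",square(P,.015,near=[.432,-.238]))
print("mid",square(P,.060,near=[.556,.100]))
print("high",square(P,.110,near=[.515,-.382]))
print("loupe",circ(P,.042,.056,[.43,-.242],.035))
print("bottle cap",circ(P,.18,.2,[.565,.097],.04)); print("bottle body",circ(P,.09,.14,[.565,.097],.05))
print("tub cap",circ(P,.186,.2,[.512,-.385],.05))
print("mat",circ(P,-.001,.009,[.489,.352],.046))
# obstacles: heights over bench near scene
for n,x0,x1,y0,y1 in[("grey",.3,.6,.2,.35)]:
    m=(P[:,0]>x0)&(P[:,0]<x1)&(P[:,1]>y0)&(P[:,1]<y1)&(P[:,2]>.04); 
    print(n,np.round(P[m].min(0),3),np.round(P[m].max(0),3))
m=(P[:,0]>.35)&(P[:,0]<.85)&(P[:,1]>-.5)&(P[:,1]<.45)&(P[:,2]>.035)
H=P[m]; k=np.round(H[:,:2]/.04).astype(int)
for c in np.unique(k,axis=0):
    z=H[(k==c).all(1),2]; print(np.round(c*.04,2),round(z.max(),3),len(z),end=" | ")
E
```

```text
low (array([ 0.4326, -0.2391,  1.6392]), np.float64(0.6232), 1027, array([ 0.4253, -0.227 ]), array([0.1203, 0.1154]), 78.93775177001953, 0.0146)
mid (array([0.5728, 0.1028, 1.0271]), np.float64(0.0265), 776, array([0.5736, 0.1032]), array([0.0851, 0.0843]), 58.68109893798828, 0.0598)
high (array([ 0.5219, -0.3954,  1.1858]), np.float64(0.0145), 709, array([ 0.5219, -0.3957]), array([0.0849, 0.0837]), 67.13982391357422, 0.1092)
loupe (array([ 0.431 , -0.2457,  0.0189]), array([ 0.431 , -0.2457,  0.0465]), 180)
bottle cap (array([0.5776, 0.0963, 0.0117]), array([0.5766, 0.0958, 0.1879]), 98)
bottle body (array([0.5746, 0.0988, 0.0224]), array([0.5616, 0.0958, 0.1162]), 107)
tub cap (array([ 0.5173, -0.3954,  0.0223]), array([ 0.516 , -0.3943,  0.1927]), 316)
mat (array([0.489, 0.352, 0.046]), array([0.488 , 0.3517, 0.0037]), 1042)
grey [0.389 0.2   0.04 ] [0.6   0.35  0.122]
[ 0.36 -0.4 ] 0.036 1 | [ 0.36 -0.2 ] 0.043 27 | [ 0.36 -0.16] 0.043 13 | [ 0.36 -0.12] 0.037 5 | [ 0.4  -0.24] 0.053 29 | [0.4 0.2] 0.12 136 | [0.4  0.24] 0.121 182 | [ 0.44 -0.28] 0.05 10 | [ 0.44 -0.24] 0.055 1
[... 519 characters left out ...]
56 0.2 ] 0.075 3 | [0.56 0.24] 0.089 31 | [0.56 0.28] 0.084 42 | [0.56 0.32] 0.102 102 | [0.56 0.36] 0.101 20 | [0.6  0.04] 0.062 33 | [0.6  0.08] 0.191 127 | [0.6  0.12] 0.192 64 | [0.6  0.16] 0.061 7 | [0.6  0.28] 0.088 132 | [0.6  0.32] 0.092 126 | [0.64 0.  ] 0.037 4 | [0.64 0.04] 0.035 1 | [0.64 0.12] 0.058 3 | [0.68 0.  ] 0.036 2 | [0.68 0.04] 0.037 3 | [0.72 0.  ] 0.035 1 | [0.72 0.04] 0.037 4 | [0.72 0.08] 0.036 2 | [0.72 0.44] 0.053 22 | [0.76 0.36] 0.064 15 | [0.76 0.4 ] 0.065 53 | [0.76 0.44] 0.065 68 | [0.8  0.28] 0.041 4 | [0.8  0.32] 0.071 54 | [0.8  0.36] 0.071 41 | [0.8 0.4] 0.044 53 | [0.8  0.44] 0.048 136 | [0.84 0.16] 0.035 2 | [0.84 0.4 ] 0.044 67 | [0.84 0.44] 0.043 26 |
```

View pics/crop1.png

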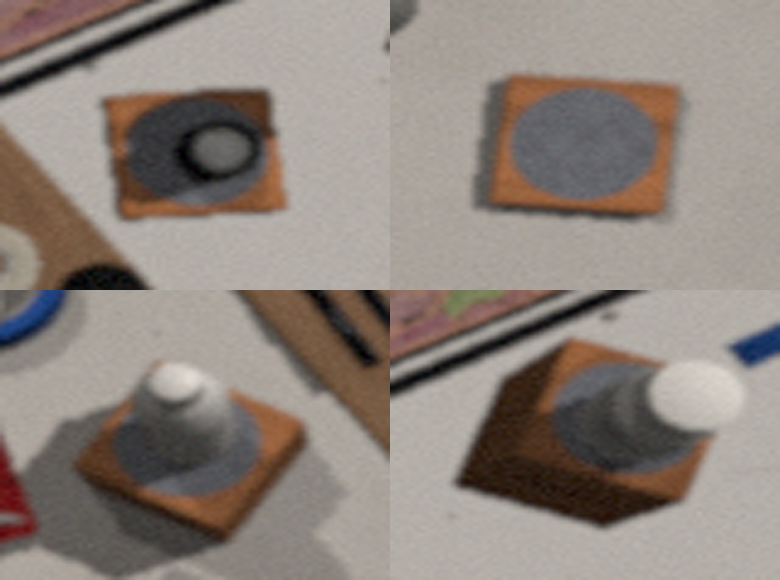

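```bash
python3 - <<'E'
from fit import *
s=snap("top"); P=cloud(s,np.ones((480,640),bool))
print("low",square(P,.015,tol=.004,near=[.432,-.238],r=.061))
for n,z0,z1,c in[("body",.08,.142,[.576,.098]),("cap",.183,.2,[.577,.097])]:
    print(n,circ(P,z0,z1,c,.03))
print("tub body",circ(P,.12,.17,[.518,-.395],.04))
def grid(c,h,st):
    for x in np.arange(c[0]+h,c[0]-h-.001,-st):
        print(f"x{x:.2f}",*[(lambda z:f"{int(z.max()*1000):4d}" if len(z) else "   .")(P[(abs(P[:,0]-x)<st/2)&(abs(P[:,1]-y)<st/2),2]) for y in np.arange(c[1]+h,c[1]-h-.001,-st)])
print("mat, y from .50 down"); grid([.49,.35],.15,.025)
print("low, y from -.09 down"); grid([.43,-.24],.15,.025)
E
```

```text
low (array([ 0.4331, -0.2393,  0.048 ]), np.float64(0.0323), 881, array([ 0.4332, -0.2391]), array([0.0843, 0.0851]), 2.636399269104004, 0.0146)
body (array([0.5759, 0.0988, 0.0226]), array([0.5619, 0.0957, 0.1114]), 127)
cap (array([0.5782, 0.0963, 0.0117]), array([0.5771, 0.0959, 0.1883]), 91)
tub body (array([ 0.5158, -0.3923,  0.0243]), array([ 0.5091, -0.3796,  0.1504]), 271)
mat, y from .50 down
x0.64    5    5    6    4    5    6    6    6    4    4    4   35   17
x0.61   19    5    6    4    5    6    5   76   77   59   23   24   22
x0.59   12   13    5    4    6    7    4   88   89   75   21   17   22
x0.56    5   10    5    6    4    4    7   72   77    5   21   22   27
x0.54    8    5    8    6    4   98  103  104   92   88   92   86   77
x0.51    6    6    6    5    6    9  101  100   90   85   93   87   79
x0.49    4    5    7    5    9    8   10    8    7    4    7    5    7
x0.46    2    6    5    5    7    7    7    9    5    5    5    4   28
x0.44    .    6    5    7    5    7    7    8    5    6   49   77   43
x0.41   35   -2    7    6    6    5    6    6    5    4 
[... 472 characters left out ...]
2   22   13   15   21   11    7    7    7    5  110  195  196
x0.48   23   23   21   12   19   17   18   18   12    6    5  112  114
x0.45   23   24   23    6   19   19   51   50   16    7    6    6    5
x0.43   24   24   23   20   18   44   52   52   16    5    8    4    4
x0.40   20   24   22   22   19   22   49   51   16    6    5    6   30
x0.38   24   35   36   33   22   15   14   15    5    5   21   33   35
x0.35   32   36   35   41   42   38    6    4    5    5   31   33   34
x0.33    4   37   34   43   43   40   15    5    6    7    5   32   33
x0.30    5    4    5   21   30   23   22    6    5    9   18   29   29
x0.28    5    5    5   20   22   23   23   21   16   17   29   34   33
```

The crop shows the loupe on the low riser in the upper left panel, against the empty look-alike in the upper right. The low riser centre is (0.433, -0.239), and the middle and high risers are where the clouds gave them. An iron about 0.1 m high overhangs the +x side of the mat, so I'll park the bottle on the mat's -x side with the fingers closing along y.

Request:
{"name": "servo_tool", "arguments": {
  "plan": [
    {"linear":[0,0,0.045],"rotation":[0,0,-0.0414],"fingers":1},
    {"linear":[0,0,0.045],"rotation":[0,0,-0.0414],"fingers":1},
    {"linear":[0.0155,0.0356,0],"rotation":[0,0,-0.0414],"fingers":1},
    {"linear":[0.0155,0.0356,0],"rotation":[0,0,-0.0414],"fingers":1},
    {"linear":[0.0155,0.0356,0],"rotation":[0,0,-0.0414],"fingers":1},
    {"linear":[0.0155,0.0356,0],"rotation":[0,0,-0.0414],"fingers":1},
    {"linear":[0.0155,0.0356,0],"rotation":[0,0,-0.0414],"fingers":1},
    {"linear":[0.0155,0.0356,0],"rotation":[0,0,-0.0414],"fingers":1}
  ]
}}

```text
time_s: 1.9
ee_pos: [0.3289, -0.4706, 0.3168]
tool_rot: [[1.0, -0.002, 0.0], [-0.002, -1.0, -0.0], [0.0, 0.0, -1.0]]
force: [0.7, 0.4, -1.6]
gripper_width: 0.0928
grip_force: 0.0
```

Request:
{"name": "servo_tool", "arguments": {
  "plan": [
    {"linear":[0.0155,0.0356,0],"rotation":[0,0,0],"fingers":1},
    {"linear":[0.0155,0.0356,0],"rotation":[0,0,0],"fingers":1},
    {"linear":[0.0155,0.0356,0],"rotation":[0,0,0],"fingers":1},
    {"linear":[0.0155,0.0356,0],"rotation":[0,0,0],"fingers":1},
    {"linear":[0.0155,0.0356,0],"rotation":[0,0,0],"fingers":1},
    {"linear":[0.0155,0.0356,0],"rotation":[0,0,0],"fingers":1},
    {"linear":[0.0155,0.0356,0],"rotation":[0,0,0],"fingers":1},
    {"linear":[0.0155,0.0356,0],"rotation":[0,0,0],"fingers":1}
  ]
}}

```text
time_s: 2.7
ee_pos: [0.4529, -0.1858, 0.3169]
tool_rot: [[1.0, -0.0, 0.001], [-0.0, -1.0, -0.0], [0.001, 0.0, -1.0]]
force: [-0.8, 0.1, -1.2]
gripper_width: 0.0929
grip_force: 0.0
```

Request:
{"name": "servo_tool", "arguments": {
  "plan": [
    {"linear":[0.0155,0.0356,0],"rotation":[0,0,0],"fingers":1},
    {"linear":[0.0155,0.0356,0],"rotation":[0,0,0],"fingers":1},
    {"linear":[0.0155,0.0356,0],"rotation":[0,0,0],"fingers":1},
    {"linear":[0.0155,0.0356,0],"rotation":[0,0,0],"fingers":1},
    {"linear":[0.0155,0.0356,0],"rotation":[0,0,0],"fingers":1},
    {"linear":[0.0155,0.0356,0],"rotation":[0,0,0],"fingers":1},
    {"linear":[0.0155,0.0356,0],"rotation":[0,0,0],"fingers":1},
    {"linear":[0,0,0],"rotation":[0,0,0],"fingers":1}
  ]
}}

```text
time_s: 3.5
ee_pos: [0.5623, 0.0677, 0.3166]
tool_rot: [[1.0, 0.006, 0.001], [0.006, -1.0, 0.003], [0.001, -0.003, -1.0]]
force: [0.0, -0.4, 0.2]
gripper_width: 0.0929
grip_force: 0.0
```

```bash
python3 - <<'E'
from fit import *
s=snap("wrist","pics/w1.png"); P=cloud(s,np.ones((480,640),bool))
print(s["origin"],env.state()["ee_pos"])
print("cap",circ(P,.183,.2,[.577,.097],.03)); print("mid",square(P,.06,near=[.573,.103],r=.061))
print("body",circ(P,.08,.142,[.576,.098],.03))
E
```

```text
[0.64129277 0.06842827 0.47605163] [0.5614258  0.06469732 0.31641461]
cap (array([0.5763, 0.098 , 0.0115]), array([0.5768, 0.0976, 0.1891]), 593)
mid (array([0.5719, 0.1041, 1.024 ]), np.float64(0.0596), 2961, array([0.5715, 0.1044]), array([0.0833, 0.0848]), 58.68587875366211, 0.0604)
body (array([0.5845, 0.0983, 0.0209]), array([0.5951, 0.0958, 0.1153]), 303)
```

View pics/w1.png

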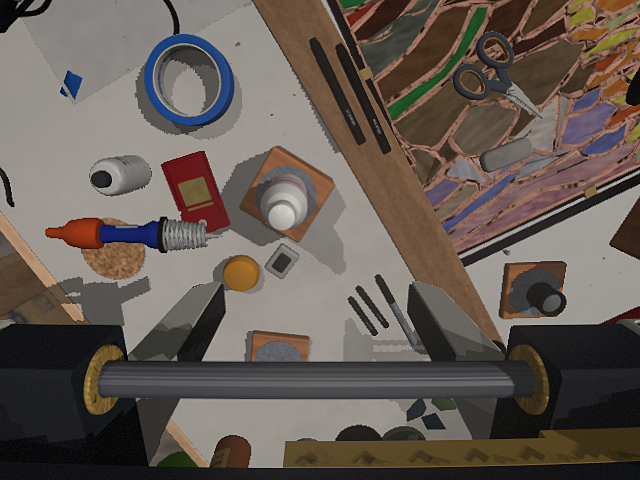

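The bottle is at pixel (285,210) and stands at (0.5765, 0.0975). The iron crosses the mat at about (130,235). I'll descend on the bottle next.

Request:
{"name": "servo_tool", "arguments": {
  "plan": [
    {"linear":[0.0078,0.0177,0],"rotation":[0,0,0],"fingers":1},
    {"linear":[0.0078,0.0177,0],"rotation":[0,0,0],"fingers":1},
    {"linear":[0,0,-0.02],"rotation":[0,0,0],"fingers":1},
    {"linear":[0,0,-0.03],"rotation":[0,0,0],"fingers":1},
    {"linear":[0,0,-0.02],"rotation":[0,0,0],"fingers":1},
    {"linear":[0,0,-0.01],"rotation":[0,0,0],"fingers":1},
    {"linear":[0,0,0],"rotation":[0,0,0],"fingers":1},
    {"linear":[0,0,0],"rotation":[0,0,0],"fingers":1}
  ]
}}

```text
time_s: 4.35
ee_pos: [0.5771, 0.0973, 0.2373]
tool_rot: [[1.0, -0.001, 0.001], [-0.001, -1.0, 0.0], [0.001, -0.0, -1.0]]
force: [-0.3, -0.9, -0.1]
gripper_width: 0.093
grip_force: 0.0
```

Position matches; down to z = 0.121.

Request:
{"name": "servo_tool", "arguments": {
  "plan": [
    {"linear":[0,0,-0.025],"rotation":[0,0,0],"fingers":1},
    {"linear":[0,0,-0.025],"rotation":[0,0,0],"fingers":1},
    {"linear":[0,0,-0.025],"rotation":[0,0,0],"fingers":1},
    {"linear":[0,0,-0.02],"rotation":[0,0,0],"fingers":1},
    {"linear":[0,0,-0.015],"rotation":[0,0,0],"fingers":1},
    {"linear":[0,0,-0.006],"rotation":[0,0,0],"fingers":1},
    {"linear":[0,0,0],"rotation":[0,0,0],"fingers":1},
    {"linear":[0,0,0],"rotation":[0,0,0],"fingers":1}
  ]
}}

```text
time_s: 5.15
ee_pos: [0.5773, 0.0974, 0.1217]
tool_rot: [[1.0, -0.001, 0.002], [-0.001, -1.0, 0.0], [0.002, -0.0, -1.0]]
force: [-0.3, 0.5, 0.7]
gripper_width: 0.0931
grip_force: 0.0
```

Request:
{"name": "servo_tool", "arguments": {
  "plan": [
    {"linear":[0,0,0],"rotation":[0,0,0],"fingers":0.7},
    {"linear":[0,0,0],"rotation":[0,0,0],"fingers":0.6},
    {"linear":[0,0,0],"rotation":[0,0,0],"fingers":0.5},
    {"linear":[0,0,0],"rotation":[0,0,0],"fingers":0.4},
    {"linear":[0,0,0],"rotation":[0,0,0],"fingers":0.3},
    {"linear":[0,0,0],"rotation":[0,0,0],"fingers":0.2},
    {"linear":[0,0,0],"rotation":[0,0,0],"fingers":0.2},
    {"linear":[0,0,0],"rotation":[0,0,0],"fingers":0.2}
  ]
}}

```text
time_s: 5.95
ee_pos: [0.5766, 0.0974, 0.1206]
tool_rot: [[1.0, -0.0, -0.0], [-0.0, -1.0, 0.0], [-0.0, -0.0, -1.0]]
force: [-0.2, 0.8, 0.2]
gripper_width: 0.0439
grip_force: 29.5
```

Request:
{"name": "servo_tool", "arguments": {
  "plan": [
    {"linear":[0,0,0.005],"rotation":[0,0,0],"fingers":0.2},
    {"linear":[0,0,0.015],"rotation":[0,0,0],"fingers":0.2},
    {"linear":[0,0,0.025],"rotation":[0,0,0],"fingers":0.2},
    {"linear":[0,0,0.025],"rotation":[0,0,0],"fingers":0.2},
    {"linear":[0,0,0.02],"rotation":[0,0,0],"fingers":0.2},
    {"linear":[0,0,0.01],"rotation":[0,0,0],"fingers":0.2},
    {"linear":[-0.0046,0.0106,0],"rotation":[0,0,0],"fingers":0.2},
    {"linear":[-0.01,0.025,0],"rotation":[0,0,0],"fingers":0.2}
  ]
}}

```text
time_s: 6.75
ee_pos: [0.5619, 0.1315, 0.22]
tool_rot: [[1.0, -0.004, -0.0], [-0.004, -1.0, -0.001], [-0.0, 0.001, -1.0]]
force: [0.1, 1.0, -1.6]
gripper_width: 0.044
grip_force: 29.5
```

Request:
{"name": "servo_tool", "arguments": {
  "plan": [
    {"linear":[-0.015,0.0375,0],"rotation":[0,0,0],"fingers":0.2},
    {"linear":[-0.015,0.0375,0],"rotation":[0,0,0],"fingers":0.2},
    {"linear":[-0.015,0.0375,0],"rotation":[0,0,0],"fingers":0.2},
    {"linear":[-0.015,0.0375,0],"rotation":[0,0,0],"fingers":0.2},
    {"linear":[-0.015,0.0375,0],"rotation":[0,0,0],"fingers":0.2},
    {"linear":[-0.01,0.025,0],"rotation":[0,0,0],"fingers":0.2},
    {"linear":[-0.005,0.0125,0],"rotation":[0,0,0],"fingers":0.2},
    {"linear":[0,0,0],"rotation":[0,0,0],"fingers":0.2}
  ]
}}

```text
time_s: 7.55
ee_pos: [0.4704, 0.3596, 0.2197]
tool_rot: [[1.0, 0.003, -0.002], [0.003, -1.0, -0.0], [-0.002, 0.0, -1.0]]
force: [-0.0, -0.2, -1.4]
gripper_width: 0.0438
grip_force: 29.5
```

Request:
{"name": "servo_tool", "arguments": {
  "plan": [
    {"linear":[0,0,-0.02],"rotation":[0,0,0],"fingers":0.2},
    {"linear":[0,0,-0.03],"rotation":[0,0,0],"fingers":0.2},
    {"linear":[0,0,-0.03],"rotation":[0,0,0],"fingers":0.2},
    {"linear":[0,0,-0.025],"rotation":[0,0,0],"fingers":0.2},
    {"linear":[0,0,-0.02],"rotation":[0,0,0],"fingers":0.2},
    {"linear":[0,0,-0.01],"rotation":[0,0,0],"fingers":0.2},
    {"linear":[0,0,0],"rotation":[0,0,0],"fingers":0.2},
    {"linear":[0,0,0],"rotation":[0,0,0],"fingers":0.2}
  ]
}}

```text
time_s: 8.35
ee_pos: [0.4726, 0.3573, 0.0861]
tool_rot: [[1.0, -0.001, 0.0], [-0.001, -1.0, -0.0], [0.0, 0.0, -1.0]]
force: [-0.1, 0.5, -1.1]
gripper_width: 0.0439
grip_force: 29.5
```

Request:
{"name": "servo_tool", "arguments": {
  "plan": [
    {"linear":[0,0,-0.01],"rotation":[0,0,0],"fingers":0.2},
    {"linear":[0,0,-0.006],"rotation":[0,0,0],"fingers":0.2},
    {"linear":[0,0,-0.003],"rotation":[0,0,0],"fingers":0.2},
    {"linear":[0,0,-0.002],"rotation":[0,0,0],"fingers":0.2},
    {"linear":[0,0,-0.001],"rotation":[0,0,0],"fingers":0.2},
    {"linear":[0,0,0],"rotation":[0,0,0],"fingers":0.2},
    {"linear":[0,0,0],"rotation":[0,0,0],"fingers":0.2},
    {"linear":[0,0,0],"rotation":[0,0,0],"fingers":0.2}
  ]
}}

```text
time_s: 9.15
ee_pos: [0.472, 0.358, 0.0638]
tool_rot: [[1.0, -0.0, 0.0], [-0.0, -1.0, 0.0], [0.0, -0.0, -1.0]]
force: [0.3, -0.2, 0.3]
gripper_width: 0.044
grip_force: 29.5
```

Request:
{"name": "servo_tool", "arguments": {
  "plan": [
    {"linear":[0,0,0],"rotation":[0,0,0],"fingers":0.6},
    {"linear":[0,0,0],"rotation":[0,0,0],"fingers":0.8},
    {"linear":[0,0,0],"rotation":[0,0,0],"fingers":0.8},
    {"linear":[0,0,0],"rotation":[0,0,0],"fingers":0.8},
    {"linear":[0,0,0.02],"rotation":[0,0,0],"fingers":0.8},
    {"linear":[0,0,0.03],"rotation":[0,0,0],"fingers":0.8},
    {"linear":[0,0,0.04],"rotation":[0,0,0],"fingers":0.8},
    {"linear":[0,0,0.04],"rotation":[0,0,0],"fingers":0.8}
  ]
}}

```text
time_s: 9.95
ee_pos: [0.4716, 0.3576, 0.1947]
tool_rot: [[1.0, -0.0, -0.001], [-0.0, -1.0, -0.001], [-0.001, 0.001, -1.0]]
force: [1.2, 1.2, 0.5]
gripper_width: 0.0744
grip_force: 0.0
```

Request:
{"name": "servo_tool", "arguments": {
  "plan": [
    {"linear":[0,0,0.04],"rotation":[0,0,0],"fingers":1},
    {"linear":[0,0,0.04],"rotation":[0,0,0],"fingers":1},
    {"linear":[0,0,0.04],"rotation":[0,0,0],"fingers":1},
    {"linear":[0.002,-0.032,0],"rotation":[0,0,0],"fingers":1},
    {"linear":[0.0025,-0.04,0],"rotation":[0,0,0],"fingers":1},
    {"linear":[0.0025,-0.04,0],"rotation":[0,0,0],"fingers":1},
    {"linear":[0.0025,-0.04,0],"rotation":[0,0,0],"fingers":1},
    {"linear":[0.0025,-0.04,0],"rotation":[0,0,0],"fingers":1}
  ]
}}

```text
time_s: 10.75
ee_pos: [0.4837, 0.1643, 0.3137]
tool_rot: [[1.0, -0.0, 0.0], [-0.0, -1.0, 0.0], [0.0, -0.0, -1.0]]
force: [0.4, -1.3, -0.7]
gripper_width: 0.0932
grip_force: 0.0
```

Request:
{"name": "servo_tool", "arguments": {
  "plan": [
    {"linear":[0.0025,-0.04,0],"rotation":[0,0,0],"fingers":1},
    {"linear":[0.0025,-0.04,0],"rotation":[0,0,0],"fingers":1},
    {"linear":[0.0025,-0.04,0],"rotation":[0,0,0],"fingers":1},
    {"linear":[0.0025,-0.04,0],"rotation":[0,0,0],"fingers":1},
    {"linear":[0.0025,-0.04,0],"rotation":[0,0,0],"fingers":1},
    {"linear":[0.0025,-0.04,0],"rotation":[0,0,0],"fingers":1},
    {"linear":[0.0025,-0.04,0],"rotation":[0,0,0],"fingers":1},
    {"linear":[0.0025,-0.04,0],"rotation":[0,0,0],"fingers":1}
  ]
}}

```text
time_s: 11.55
ee_pos: [0.5037, -0.1557, 0.3138]
tool_rot: [[1.0, -0.0, 0.0], [-0.0, -1.0, -0.0], [0.0, 0.0, -1.0]]
force: [1.3, 0.7, -0.4]
gripper_width: 0.0927
grip_force: 0.0
```

Request:
{"name": "servo_tool", "arguments": {
  "plan": [
    {"linear":[0.0025,-0.04,0],"rotation":[0,0,0],"fingers":1},
    {"linear":[0.0025,-0.04,0],"rotation":[0,0,0],"fingers":1},
    {"linear":[0.0025,-0.04,0],"rotation":[0,0,0],"fingers":1},
    {"linear":[0.0025,-0.04,0],"rotation":[0,0,0],"fingers":1},
    {"linear":[0.0025,-0.04,0],"rotation":[0,0,0],"fingers":1},
    {"linear":[0,-0.02,0],"rotation":[0,0,0],"fingers":1},
    {"linear":[0,0,0],"rotation":[0,0,0],"fingers":1},
    {"linear":[0,0,0],"rotation":[0,0,0],"fingers":1}
  ]
}}

```text
time_s: 12.35
ee_pos: [0.5165, -0.373, 0.3133]
tool_rot: [[1.0, -0.0, -0.0], [-0.0, -1.0, 0.001], [-0.0, -0.001, -1.0]]
force: [0.6, 0.5, -0.3]
gripper_width: 0.0932
grip_force: 0.0
```

```bash
python3 - <<'E'
from fit import *
print(env.state()["ee_pos"])
s=snap("wrist","pics/w2.png"); P=cloud(s,np.ones((480,640),bool))
print("tub cap w",circ(P,.186,.2,[.517,-.395],.03)); print("high w",square(P,.11,near=[.522,-.395],r=.061)); print("low w",square(P,.015,tol=.004,near=[.433,-.239],r=.061)); print("loupe w",circ(P,.042,.056,[.43,-.242],.035))
s=snap("top","pics/t2.png"); P=cloud(s,np.ones((480,640),bool))
print("parked cap",circ(P,.123,.145,[.472,.358],.04)); print("parked body",circ(P,.02,.085,[.472,.358],.028))
print("mid",square(P,.06,near=[.573,.103],r=.061))
E
```

```text
[ 0.51647066 -0.37297952  0.3132902 ]
tub cap w (array([ 0.5157, -0.3946,  0.0216]), array([ 0.517 , -0.3945,  0.1943]), 2144)
high w (array([ 0.5218, -0.3955,  1.1775]), np.float64(0.0779), 3702, array([ 0.5209, -0.3959]), array([0.0844, 0.084 ]), 67.35419464111328, 0.1105)
low w (array([ 0.4323, -0.2413,  0.0407]), np.float64(0.0554), 2600, array([ 0.4318, -0.2406]), array([0.0835, 0.0851]), 2.7323524951934814, 0.0155)
loupe w (array([ 0.43  , -0.2472,  0.0185]), array([ 0.4305, -0.2474,  0.0468]), 643)
parked cap (array([0.4724, 0.3556, 0.0116]), array([0.4722, 0.3549, 0.1307]), 96)
parked body (array([0.4725, 0.3563, 0.0222]), array([0.4653, 0.3441, 0.0528]), 140)
mid (array([0.5731, 0.1028, 1.0233]), np.float64(0.0319), 1235, array([0.5734, 0.103 ]), array([0.0844, 0.0841]), 59.05905532836914, 0.06)
```

Request:
{"name": "servo_tool", "arguments": {
  "plan": [
    {"linear":[0,-0.0215,0],"rotation":[0,0,0],"fingers":1},
    {"linear":[0,0,-0.02],"rotation":[0,0,0],"fingers":1},
    {"linear":[0,0,-0.03],"rotation":[0,0,0],"fingers":1},
    {"linear":[0,0,-0.03],"rotation":[0,0,0],"fingers":1},
    {"linear":[0,0,-0.03],"rotation":[0,0,0],"fingers":1},
    {"linear":[0,0,-0.03],"rotation":[0,0,0],"fingers":1},
    {"linear":[0,0,-0.02],"rotation":[0,0,0],"fingers":1},
    {"linear":[0,0,-0.01],"rotation":[0,0,0],"fingers":1}
  ]
}}

```text
time_s: 13.25
ee_pos: [0.5165, -0.3933, 0.1421]
tool_rot: [[1.0, 0.002, -0.002], [0.002, -1.0, 0.002], [-0.002, -0.002, -1.0]]
force: [-0.1, 1.3, -0.7]
gripper_width: 0.093
grip_force: 0.0
```

Request:
{"name": "servo_tool", "arguments": {
  "plan": [
    {"linear":[0,0,0],"rotation":[0,0,0],"fingers":0.8},
    {"linear":[0,0,0],"rotation":[0,0,0],"fingers":0.7},
    {"linear":[0,0,0],"rotation":[0,0,0],"fingers":0.6},
    {"linear":[0,0,0],"rotation":[0,0,0],"fingers":0.5},
    {"linear":[0,0,0],"rotation":[0,0,0],"fingers":0.4},
    {"linear":[0,0,0],"rotation":[0,0,0],"fingers":0.3},
    {"linear":[0,0,0],"rotation":[0,0,0],"fingers":0.25},
    {"linear":[0,0,0],"rotation":[0,0,0],"fingers":0.25}
  ]
}}

```text
time_s: 14.05
ee_pos: [0.5166, -0.3957, 0.144]
tool_rot: [[1.0, -0.0, 0.0], [-0.0, -1.0, -0.0], [0.0, 0.0, -1.0]]
force: [-1.2, 0.3, 4.7]
gripper_width: 0.0483
grip_force: 30.0
```

Request:
{"name": "servo_tool", "arguments": {
  "plan": [
    {"linear":[0,0,0.005],"rotation":[0,0,0],"fingers":0.25},
    {"linear":[0,0,0.015],"rotation":[0,0,0],"fingers":0.25},
    {"linear":[0,0,0.02],"rotation":[0,0,0],"fingers":0.25},
    {"linear":[0,0,0.01],"rotation":[0,0,0],"fingers":0.25},
    {"linear":[0.0014,0.013,0],"rotation":[0,0,0],"fingers":0.25},
    {"linear":[0.003,0.026,0],"rotation":[0,0,0],"fingers":0.25},
    {"linear":[0.004,0.036,0],"rotation":[0,0,0],"fingers":0.25},
    {"linear":[0.004,0.036,0],"rotation":[0,0,0],"fingers":0.25}
  ]
}}

```text
time_s: 14.85
ee_pos: [0.5284, -0.2825, 0.193]
tool_rot: [[1.0, -0.001, -0.001], [-0.001, -1.0, 0.001], [-0.001, -0.001, -1.0]]
force: [1.4, -0.5, -0.5]
gripper_width: 0.0485
grip_force: 30.0
```

Request:
{"name": "servo_tool", "arguments": {
  "plan": [
    {"linear":[0.004,0.036,0],"rotation":[0,0,0],"fingers":0.25},
    {"linear":[0.004,0.036,0],"rotation":[0,0,0],"fingers":0.25},
    {"linear":[0.004,0.036,0],"rotation":[0,0,0],"fingers":0.25},
    {"linear":[0.004,0.036,0],"rotation":[0,0,0],"fingers":0.25},
    {"linear":[0.004,0.036,0],"rotation":[0,0,0],"fingers":0.25},
    {"linear":[0.004,0.036,0],"rotation":[0,0,0],"fingers":0.25},
    {"linear":[0.004,0.036,0],"rotation":[0,0,0],"fingers":0.25},
    {"linear":[0.004,0.036,0],"rotation":[0,0,0],"fingers":0.25}
  ]
}}

```text
time_s: 15.65
ee_pos: [0.56, 0.0058, 0.1932]
tool_rot: [[1.0, 0.0, -0.001], [0.0, -1.0, 0.0], [-0.001, -0.0, -1.0]]
force: [0.7, -0.1, -0.9]
gripper_width: 0.0479
grip_force: 30.0
```

Request:
{"name": "servo_tool", "arguments": {
  "plan": [
    {"linear":[0.004,0.036,0],"rotation":[0,0,0],"fingers":0.25},
    {"linear":[0.004,0.036,0],"rotation":[0,0,0],"fingers":0.25},
    {"linear":[0.003,0.02,0],"rotation":[0,0,0],"fingers":0.25},
    {"linear":[0.001,0.007,0],"rotation":[0,0,0],"fingers":0.25},
    {"linear":[0,0,0],"rotation":[0,0,0],"fingers":0.25},
    {"linear":[0,0,-0.02],"rotation":[0,0,0],"fingers":0.25},
    {"linear":[0,0,0],"rotation":[0,0,0],"fingers":0.25},
    {"linear":[0,0,0],"rotation":[0,0,0],"fingers":0.25}
  ]
}}

```text
time_s: 16.45
ee_pos: [0.5725, 0.1009, 0.1735]
tool_rot: [[1.0, -0.002, -0.001], [-0.002, -1.0, -0.001], [-0.001, 0.001, -1.0]]
force: [-0.7, -0.7, -0.8]
gripper_width: 0.0479
grip_force: 30.0
```

```bash
python3 - <<'E'
from fit import *
print(env.state()["ee_pos"])
s=snap("top","pics/t3.png"); P=cloud(s,np.ones((480,640),bool))
s=snap("wrist","pics/w3.png"); 
print("parked cap",circ(P,.123,.145,[.472,.358],.04)); print("low",square(P,.015,tol=.004,near=[.433,-.239],r=.061)); print("high",square(P,.11,near=[.522,-.395],r=.061))
E
```

```text
[0.57245993 0.10085887 0.17352828]
parked cap (array([0.4734, 0.3552, 0.0116]), array([0.4739, 0.3551, 0.1316]), 78)
low (array([ 0.4333, -0.2392,  0.0521]), np.float64(0.0231), 886, array([ 0.4329, -0.2393]), array([0.0839, 0.0841]), 2.554720878601074, 0.0146)
high (array([ 0.5218, -0.3958,  1.1698]), np.float64(0.0248), 1298, array([ 0.522 , -0.3959]), array([0.0852, 0.0836]), 67.48286437988281, 0.1094)
```

View pics/w3.png

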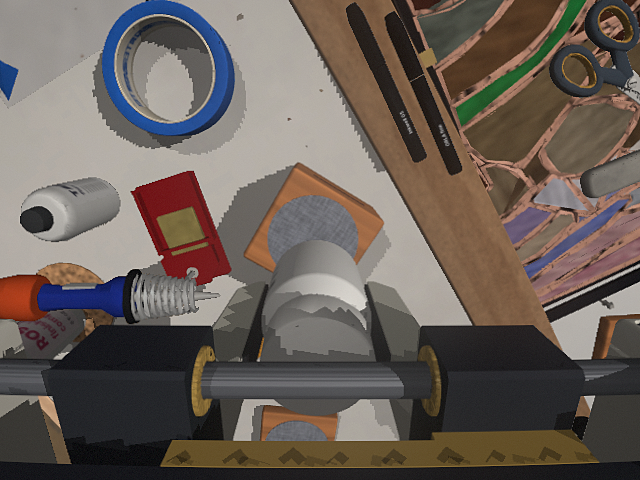

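The tub is held upright above the middle riser, with the disc at (314,230). I'll lower it.

Request:
{"name": "servo_tool", "arguments": {
  "plan": [
    {"linear":[0.0005,0.002,-0.02],"rotation":[0,0,0],"fingers":0.25},
    {"linear":[0,0,-0.025],"rotation":[0,0,0],"fingers":0.25},
    {"linear":[0,0,-0.015],"rotation":[0,0,0],"fingers":0.25},
    {"linear":[0,0,-0.009],"rotation":[0,0,0],"fingers":0.25},
    {"linear":[0,0,-0.004],"rotation":[0,0,0],"fingers":0.25},
    {"linear":[0,0,-0.002],"rotation":[0,0,0],"fingers":0.25},
    {"linear":[0,0,-0.002],"rotation":[0,0,0],"fingers":0.25},
    {"linear":[0,0,0],"rotation":[0,0,0],"fingers":0.25}
  ]
}}

```text
time_s: 17.35
ee_pos: [0.5736, 0.1045, 0.097]
tool_rot: [[1.0, -0.0, 0.001], [-0.0, -1.0, 0.0], [0.001, -0.0, -1.0]]
force: [-0.2, 0.3, -0.8]
gripper_width: 0.0481
grip_force: 30.0
```

Request:
{"name": "servo_tool", "arguments": {
  "plan": [
    {"linear":[0,-0.001,-0.001],"rotation":[0,0,0],"fingers":0.25},
    {"linear":[0,0,-0.001],"rotation":[0,0,0],"fingers":0.25},
    {"linear":[0,0,0],"rotation":[0,0,0],"fingers":0.25},
    {"linear":[0,0,0],"rotation":[0,0,0],"fingers":0.25},
    {"linear":[0,0,0],"rotation":[0,0,0],"fingers":0.25},
    {"linear":[0,0,0],"rotation":[0,0,0],"fingers":0.25},
    {"linear":[0,0,0],"rotation":[0,0,0],"fingers":0.25},
    {"linear":[0,0,0],"rotation":[0,0,0],"fingers":0.25}
  ]
}}

```text
time_s: 18.15
ee_pos: [0.5734, 0.1034, 0.0946]
tool_rot: [[1.0, -0.0, -0.0], [-0.0, -1.0, 0.0], [-0.0, -0.0, -1.0]]
force: [0.7, 0.3, -0.8]
gripper_width: 0.0478
grip_force: 30.0
```

Request:
{"name": "servo_tool", "arguments": {
  "plan": [
    {"linear":[0,0,-0.001],"rotation":[0,0,0],"fingers":0.25},
    {"linear":[0,0,0],"rotation":[0,0,0],"fingers":0.25},
    {"linear":[0,0,0],"rotation":[0,0,0],"fingers":0.6},
    {"linear":[0,0,0],"rotation":[0,0,0],"fingers":0.8},
    {"linear":[0,0,0],"rotation":[0,0,0],"fingers":0.9},
    {"linear":[0,0,0],"rotation":[0,0,0],"fingers":1},
    {"linear":[0,0,0],"rotation":[0,0,0],"fingers":1},
    {"linear":[0,0,0.02],"rotation":[0,0,0],"fingers":1}
  ]
}}

```text
time_s: 18.95
ee_pos: [0.572, 0.1032, 0.1119]
tool_rot: [[1.0, -0.0, -0.004], [-0.0, -1.0, -0.001], [-0.004, 0.001, -1.0]]
force: [0.6, -0.1, 0.6]
gripper_width: 0.0901
grip_force: 0.0
```

Request:
{"name": "servo_tool", "arguments": {
  "plan": [
    {"linear":[0,0,0.03],"rotation":[0,0,0],"fingers":1},
    {"linear":[0,0,0.04],"rotation":[0,0,0],"fingers":1},
    {"linear":[0,0,0.04],"rotation":[0,0,0],"fingers":1},
    {"linear":[0,0,0.03],"rotation":[0,0,0],"fingers":1},
    {"linear":[-0.012,-0.03,0],"rotation":[0,0,0.13],"fingers":1},
    {"linear":[-0.015,-0.036,0],"rotation":[0,0,0.13],"fingers":1},
    {"linear":[-0.015,-0.036,0],"rotation":[0,0,0.13],"fingers":1},
    {"linear":[-0.015,-0.036,0],"rotation":[0,0,0.13],"fingers":1}
  ]
}}

```text
time_s: 19.75
ee_pos: [0.5156, -0.0358, 0.2537]
tool_rot: [[0.865, 0.502, 0.0], [0.502, -0.865, -0.0], [0.0, 0.0, -1.0]]
force: [0.9, -0.4, -0.7]
gripper_width: 0.0931
grip_force: 0.0
```

Request:
{"name": "servo_tool", "arguments": {
  "plan": [
    {"linear":[-0.01,-0.026,0],"rotation":[0,0,0.13],"fingers":1},
    {"linear":[-0.01,-0.026,0],"rotation":[0,0,0.13],"fingers":1},
    {"linear":[-0.01,-0.026,0],"rotation":[0,0,0.13],"fingers":1},
    {"linear":[-0.01,-0.026,0],"rotation":[0,0,0.13],"fingers":1},
    {"linear":[-0.01,-0.026,0],"rotation":[0,0,0.13],"fingers":1},
    {"linear":[-0.01,-0.026,0],"rotation":[0,0,0.13],"fingers":1},
    {"linear":[-0.01,-0.026,0],"rotation":[0,0,0.13],"fingers":1},
    {"linear":[-0.01,-0.025,0],"rotation":[0,0,0.13],"fingers":1}
  ]
}}

```text
time_s: 20.55
ee_pos: [0.4357, -0.2427, 0.2537]
tool_rot: [[0.006, 1.0, 0.0], [1.0, -0.006, -0.0], [-0.0, 0.0, -1.0]]
force: [0.5, -0.2, 0.1]
gripper_width: 0.093
grip_force: 0.0
```

Request:
{"name": "servo_tool", "arguments": {
  "plan": [
    {"linear":[-0.005,-0.004,0],"rotation":[0,0,0.13],"fingers":1},
    {"linear":[0,0,0],"rotation":[0,0,0.13],"fingers":1},
    {"linear":[0,0,0],"rotation":[0,0,0.13],"fingers":1},
    {"linear":[0,0,0],"rotation":[0,0,0.05],"fingers":1},
    {"linear":[0,0,-0.02],"rotation":[0,0,0],"fingers":1},
    {"linear":[0,0,-0.02],"rotation":[0,0,0],"fingers":1},
    {"linear":[0,0,0],"rotation":[0,0,0],"fingers":1},
    {"linear":[0,0,0],"rotation":[0,0,0],"fingers":1}
  ]
}}

```text
time_s: 21.35
ee_pos: [0.4313, -0.2455, 0.2138]
tool_rot: [[-0.416, 0.909, -0.001], [0.909, 0.416, 0.0], [0.001, -0.0, -1.0]]
force: [0.3, -0.6, 0.7]
gripper_width: 0.0931
grip_force: 0.0
```

```bash
python3 - <<'E'
from fit import *
st=env.state(); print(st["ee_pos"],st["tool_rot"][:,1],st["qpos"])
s=snap("top"); P=cloud(s,np.ones((480,640),bool))
print("tub cap top",circ(P,.136,.15,[.573,.103],.035)); print("mid",square(P,.06,near=[.573,.103],r=.061))
s=snap("wrist","pics/w4.png"); P=cloud(s,np.ones((480,640),bool))
print("loupe",circ(P,.042,.056,[.43,-.246],.035)); print("low",square(P,.015,tol=.004,near=[.433,-.239],r=.061))
E
```

```text
[ 0.43131279 -0.24550516  0.21377053] [ 9.09391778e-01  4.15940369e-01 -4.51073312e-04] [ 0.6645875   0.36392637 -0.34402483  2.11185312  0.1883987   0.69496732
  0.6249896 ]
tub cap top (array([0.5737, 0.1019, 0.022 ]), array([0.5735, 0.1016, 0.1437]), 300)
mid (array([0.573 , 0.1027, 1.0162]), np.float64(0.0298), 733, array([0.5738, 0.1031]), array([0.0848, 0.0848]), 58.69055938720703, 0.0599)
loupe (array([ 0.4283, -0.246 ,  0.0184]), array([ 0.4283, -0.2459,  0.0472]), 1213)
low (array([ 0.4301, -0.2395,  0.0482]), np.float64(0.1088), 5230, array([ 0.4304, -0.24  ]), array([0.0842, 0.0844]), 2.8365767002105713, 0.0157)
```

View pics/w4.png

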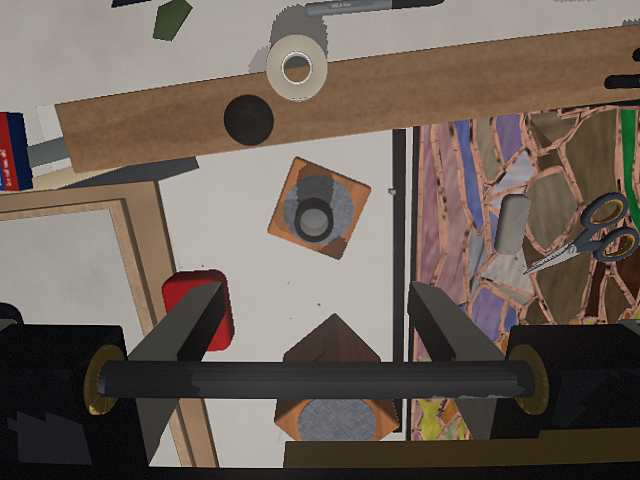

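The wrist view shows the loupe at (314,222) on the low riser, with the high riser at (338,400) well clear of the fingers' line. I'll approach with the fingers partly closed.

Request:
{"name": "servo_tool", "arguments": {
  "plan": [
    {"linear":[-0.0015,-0.0008,-0.02],"rotation":[0,0,0],"fingers":0.65},
    {"linear":[0,0,-0.03],"rotation":[0,0,0],"fingers":0.65},
    {"linear":[0,0,-0.03],"rotation":[0,0,0],"fingers":0.65},
    {"linear":[0,0,-0.03],"rotation":[0,0,0],"fingers":0.65},
    {"linear":[0,0,-0.025],"rotation":[0,0,0],"fingers":0.65},
    {"linear":[0,0,-0.02],"rotation":[0,0,0],"fingers":0.65},
    {"linear":[0,0,0],"rotation":[0,0,0],"fingers":0.65},
    {"linear":[0,0,0],"rotation":[0,0,0],"fingers":0.65}
  ]
}}

```text
time_s: 22.25
ee_pos: [0.4303, -0.2465, 0.0593]
tool_rot: [[-0.416, 0.909, 0.0], [0.909, 0.416, -0.0], [-0.0, 0.0, -1.0]]
force: [0.2, -0.2, 0.1]
gripper_width: 0.0606
grip_force: 0.0
```

Request:
{"name": "servo_tool", "arguments": {
  "plan": [
    {"linear":[0,0,-0.015],"rotation":[0,0,0],"fingers":0.65},
    {"linear":[0,0,-0.01],"rotation":[0,0,0],"fingers":0.65},
    {"linear":[0,0,-0.005],"rotation":[0,0,0],"fingers":0.65},
    {"linear":[0,0,-0.001],"rotation":[0,0,0],"fingers":0.65},
    {"linear":[0,0,0],"rotation":[0,0,0],"fingers":0.65},
    {"linear":[0,0,0],"rotation":[0,0,0],"fingers":0.65},
    {"linear":[0,0,0],"rotation":[0,0,0],"fingers":0.65},
    {"linear":[0,0,0],"rotation":[0,0,0],"fingers":0.65}
  ]
}}

```text
time_s: 23.05
ee_pos: [0.43, -0.2465, 0.0279]
tool_rot: [[-0.416, 0.909, 0.0], [0.909, 0.416, -0.0], [-0.0, 0.0, -1.0]]
force: [-0.0, -0.2, -0.4]
gripper_width: 0.0604
grip_force: 0.0
```

Request:
{"name": "servo_tool", "arguments": {
  "plan": [
    {"linear":[0,0,0],"rotation":[0,0,0],"fingers":0.6},
    {"linear":[0,0,0],"rotation":[0,0,0],"fingers":0.5},
    {"linear":[0,0,0],"rotation":[0,0,0],"fingers":0.4},
    {"linear":[0,0,0],"rotation":[0,0,0],"fingers":0.3},
    {"linear":[0,0,0],"rotation":[0,0,0],"fingers":0.2},
    {"linear":[0,0,0],"rotation":[0,0,0],"fingers":0.15},
    {"linear":[0,0,0],"rotation":[0,0,0],"fingers":0.15},
    {"linear":[0,0,0],"rotation":[0,0,0],"fingers":0.15}
  ]
}}

```text
time_s: 23.85
ee_pos: [0.4299, -0.2464, 0.0276]
tool_rot: [[-0.416, 0.909, 0.0], [0.909, 0.416, -0.0], [-0.0, -0.0, -1.0]]
force: [0.1, -0.9, -0.1]
gripper_width: 0.036
grip_force: 30.0
```

Request:
{"name": "servo_tool", "arguments": {
  "plan": [
    {"linear":[0,0,0.005],"rotation":[0,0,0],"fingers":0.15},
    {"linear":[0,0,0.015],"rotation":[0,0,0],"fingers":0.15},
    {"linear":[0,0,0.025],"rotation":[0,0,0],"fingers":0.15},
    {"linear":[0,0,0.03],"rotation":[0,0,0],"fingers":0.15},
    {"linear":[0,0,0.03],"rotation":[0,0,0],"fingers":0.15},
    {"linear":[0,0,0.025],"rotation":[0,0,0],"fingers":0.15},
    {"linear":[0,0,0.01],"rotation":[0,0,0],"fingers":0.15},
    {"linear":[0,0,0],"rotation":[0,0,0],"fingers":0.15}
  ]
}}

```text
time_s: 24.65
ee_pos: [0.4303, -0.2468, 0.1688]
tool_rot: [[-0.415, 0.91, 0.002], [0.91, 0.415, -0.001], [-0.002, 0.001, -1.0]]
force: [0.3, 0.3, -1.6]
gripper_width: 0.0361
grip_force: 30.0
```

Request:
{"name": "servo_tool", "arguments": {
  "plan": [
    {"linear":[0.01,-0.016,0],"rotation":[0,0,0],"fingers":0.15},
    {"linear":[0.018,-0.03,0],"rotation":[0,0,0],"fingers":0.15},
    {"linear":[0.018,-0.03,0],"rotation":[0,0,0],"fingers":0.15},
    {"linear":[0.018,-0.03,0],"rotation":[0,0,0],"fingers":0.15},
    {"linear":[0.018,-0.028,0],"rotation":[0,0,0],"fingers":0.15},
    {"linear":[0.0098,-0.0152,0],"rotation":[0,0,0],"fingers":0.15},
    {"linear":[0,0,0],"rotation":[0,0,0],"fingers":0.15},
    {"linear":[0,0,0],"rotation":[0,0,0],"fingers":0.15}
  ]
}}

```text
time_s: 25.45
ee_pos: [0.5208, -0.3946, 0.1657]
tool_rot: [[-0.416, 0.909, -0.002], [0.909, 0.416, 0.002], [0.003, -0.002, -1.0]]
force: [-0.0, 0.9, -0.8]
gripper_width: 0.0361
grip_force: 30.0
```

Request:
{"name": "servo_tool", "arguments": {
  "plan": [
    {"linear":[0,0,-0.015],"rotation":[0,0,0],"fingers":0.15},
    {"linear":[0,0,-0.015],"rotation":[0,0,0],"fingers":0.15},
    {"linear":[0,0,-0.008],"rotation":[0,0,0],"fingers":0.15},
    {"linear":[0,0,-0.003],"rotation":[0,0,0],"fingers":0.15},
    {"linear":[0,0,0],"rotation":[0,0,0],"fingers":0.15},
    {"linear":[0,0,0],"rotation":[0,0,0],"fingers":0.15},
    {"linear":[0,0,0],"rotation":[0,0,0],"fingers":0.15},
    {"linear":[0,0,0],"rotation":[0,0,0],"fingers":0.15}
  ]
}}

```text
time_s: 26.25
ee_pos: [0.5218, -0.3958, 0.1271]
tool_rot: [[-0.416, 0.91, 0.001], [0.91, 0.416, -0.0], [-0.001, 0.0, -1.0]]
force: [-0.4, 0.2, -1.5]
gripper_width: 0.036
grip_force: 30.0
```

Request:
{"name": "servo_tool", "arguments": {
  "plan": [
    {"linear":[0,0,-0.002],"rotation":[0,0,0],"fingers":0.15},
    {"linear":[0,0,-0.001],"rotation":[0,0,0],"fingers":0.15},
    {"linear":[0,0,-0.001],"rotation":[0,0,0],"fingers":0.15},
    {"linear":[0,0,0],"rotation":[0,0,0],"fingers":0.15},
    {"linear":[0,0,0],"rotation":[0,0,0],"fingers":0.15},
    {"linear":[0,0,0],"rotation":[0,0,0],"fingers":0.15},
    {"linear":[0,0,0],"rotation":[0,0,0],"fingers":0.15},
    {"linear":[0,0,0],"rotation":[0,0,0],"fingers":0.15}
  ]
}}

```text
time_s: 27.05
ee_pos: [0.5216, -0.3956, 0.1226]
tool_rot: [[-0.416, 0.909, -0.0], [0.909, 0.416, -0.0], [-0.0, -0.0, -1.0]]
force: [-0.8, 0.0, 2.2]
gripper_width: 0.0364
grip_force: 30.0
```

Request:
{"name": "servo_tool", "arguments": {
  "plan": [
    {"linear":[0,0,0],"rotation":[0,0,0],"fingers":0.45},
    {"linear":[0,0,0],"rotation":[0,0,0],"fingers":0.65},
    {"linear":[0,0,0],"rotation":[0,0,0],"fingers":0.7},
    {"linear":[0,0,0],"rotation":[0,0,0],"fingers":0.7},
    {"linear":[0,0,0],"rotation":[0,0,0],"fingers":0.7},
    {"linear":[0,0,0.015],"rotation":[0,0,0],"fingers":0.7},
    {"linear":[0,0,0.03],"rotation":[0,0,0],"fingers":0.7},
    {"linear":[0,0,0.04],"rotation":[0,0,0],"fingers":0.7}
  ]
}}

```text
time_s: 27.85
ee_pos: [0.521, -0.3951, 0.2081]
tool_rot: [[-0.416, 0.909, -0.002], [0.909, 0.416, 0.002], [0.002, -0.001, -1.0]]
force: [-0.1, -0.5, -0.2]
gripper_width: 0.0653
grip_force: 0.0
```

Request:
{"name": "servo_tool", "arguments": {
  "plan": [
    {"linear":[0,0,0.04],"rotation":[0,0,0],"fingers":1},
    {"linear":[0,0,0.04],"rotation":[0,0,0],"fingers":1},
    {"linear":[-0.002,0.03,0],"rotation":[0,0,0.06],"fingers":1},
    {"linear":[-0.0025,0.038,0],"rotation":[0,0,0.06],"fingers":1},
    {"linear":[-0.0025,0.038,0],"rotation":[0,0,0.06],"fingers":1},
    {"linear":[-0.0025,0.038,0],"rotation":[0,0,0.06],"fingers":1},
    {"linear":[-0.0025,0.038,0],"rotation":[0,0,0.06],"fingers":1},
    {"linear":[-0.0025,0.038,0],"rotation":[0,0,0.06],"fingers":1}
  ]
}}

```text
time_s: 28.65
ee_pos: [0.5069, -0.174, 0.2889]
tool_rot: [[-0.711, 0.703, 0.001], [0.703, 0.711, -0.001], [-0.001, 0.0, -1.0]]
force: [0.5, 0.7, 1.0]
gripper_width: 0.0931
grip_force: 0.0
```

Request:
{"name": "servo_tool", "arguments": {
  "plan": [
    {"linear":[-0.0025,0.038,0],"rotation":[0,0,0.06],"fingers":1},
    {"linear":[-0.0025,0.038,0],"rotation":[0,0,0.06],"fingers":1},
    {"linear":[-0.0025,0.038,0],"rotation":[0,0,0.06],"fingers":1},
    {"linear":[-0.0025,0.038,0],"rotation":[0,0,0.06],"fingers":1},
    {"linear":[-0.0025,0.038,0],"rotation":[0,0,0.06],"fingers":1},
    {"linear":[-0.0025,0.038,0],"rotation":[0,0,0.06],"fingers":1},
    {"linear":[-0.0025,0.038,0],"rotation":[0,0,0.06],"fingers":1},
    {"linear":[-0.0025,0.038,0],"rotation":[0,0,0.06],"fingers":1}
  ]
}}

```text
time_s: 29.45
ee_pos: [0.4869, 0.1299, 0.2888]
tool_rot: [[-0.955, 0.295, 0.001], [0.295, 0.955, -0.0], [-0.002, -0.0, -1.0]]
force: [0.8, 0.3, -0.1]
gripper_width: 0.093
grip_force: 0.0
```

Request:
{"name": "servo_tool", "arguments": {
  "plan": [
    {"linear":[-0.0025,0.038,0],"rotation":[0,0,0.06],"fingers":1},
    {"linear":[-0.0025,0.038,0],"rotation":[0,0,0.06],"fingers":1},
    {"linear":[-0.0025,0.038,0],"rotation":[0,0,0.06],"fingers":1},
    {"linear":[-0.0025,0.038,0],"rotation":[0,0,0.06],"fingers":1},
    {"linear":[-0.002,0.038,0],"rotation":[0,0,0.06],"fingers":1},
    {"linear":[0,0.02,0],"rotation":[0,0,0],"fingers":1},
    {"linear":[0,0,0],"rotation":[0,0,0],"fingers":1},
    {"linear":[0,0,0],"rotation":[0,0,0],"fingers":1}
  ]
}}

```text
time_s: 30.25
ee_pos: [0.4751, 0.3381, 0.2881]
tool_rot: [[-1.0, 0.002, 0.001], [0.002, 1.0, -0.001], [-0.001, -0.001, -1.0]]
force: [0.4, -1.3, -0.3]
gripper_width: 0.0928
grip_force: 0.0
```

```bash
python3 - <<'E'
from fit import *
st=env.state(); print(st["ee_pos"],st["tool_rot"][:,1])
s=snap("wrist","pics/w5.png"); P=cloud(s,np.ones((480,640),bool))
print("cap",circ(P,.12,.145,[.472,.357],.03))
s=snap("top"); P=cloud(s,np.ones((480,640),bool))
print("cap top",circ(P,.123,.145,[.472,.357],.03))
print("loupe",circ(P,.136,.15,[.522,-.396],.035)); print("high",square(P,.11,near=[.522,-.395],r=.061)); print("low",square(P,.015,tol=.004,near=[.433,-.239],r=.061))
E
```

```text
[0.47505277 0.3380958  0.2881445 ] [ 1.55976157e-03  9.99998602e-01 -6.02130092e-04]
cap (array([0.4699, 0.357 , 0.0115]), array([0.4688, 0.3565, 0.1313]), 532)
cap top (array([0., 0., 0.]), array([nan, nan, nan]), 0)
loupe (array([ 0.5238, -0.3949,  0.0191]), array([ 0.5225, -0.3952,  0.141 ]), 211)
high (array([ 0.5218, -0.3958,  1.1795]), np.float64(0.0309), 1027, array([ 0.522 , -0.3954]), array([0.0862, 0.084 ]), 67.47346496582031, 0.1092)
low (array([ 0.4327, -0.2394,  0.0457]), np.float64(0.0314), 1119, array([ 0.433 , -0.2395]), array([0.0842, 0.0848]), 2.813946008682251, 0.0147)fit.py:17: RuntimeWarning: Mean of empty slice.
  return np.round([x,y,rad],4),np.round(Q.mean(0),4),len(Q)
  ret = um.true_divide(
```

View pics/w5.png

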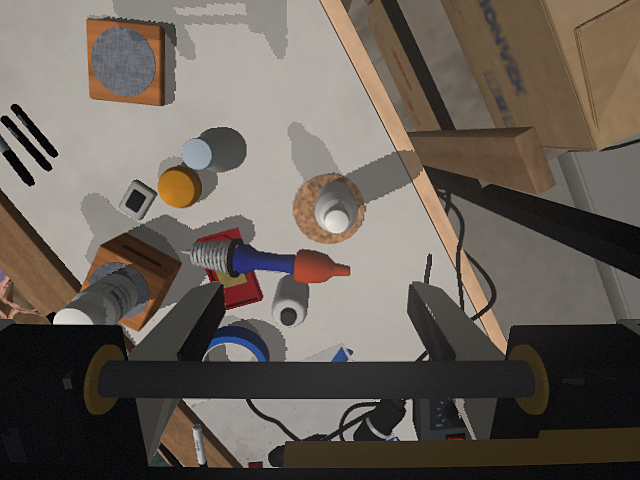

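The bottle stands on the mat at (333,208), clear of the iron's tip at (345,270). I'll descend and regrasp it.

Request:
{"name": "servo_tool", "arguments": {
  "plan": [
    {"linear":[-0.0035,0.019,0],"rotation":[0,0,0],"fingers":1},
    {"linear":[0,0,-0.02],"rotation":[0,0,0],"fingers":1},
    {"linear":[0,0,-0.03],"rotation":[0,0,0],"fingers":1},
    {"linear":[0,0,-0.03],"rotation":[0,0,0],"fingers":1},
    {"linear":[0,0,-0.03],"rotation":[0,0,0],"fingers":1},
    {"linear":[0,0,-0.02],"rotation":[0,0,0],"fingers":1},
    {"linear":[0,0,0],"rotation":[0,0,0],"fingers":1},
    {"linear":[0,0,0],"rotation":[0,0,0],"fingers":1}
  ]
}}

```text
time_s: 31.15
ee_pos: [0.4721, 0.3567, 0.1582]
tool_rot: [[-1.0, 0.003, 0.0], [0.003, 1.0, -0.0], [-0.0, -0.0, -1.0]]
force: [0.6, 0.1, -0.5]
gripper_width: 0.093
grip_force: 0.0
```

Request:
{"name": "servo_tool", "arguments": {
  "plan": [
    {"linear":[0,0,-0.02],"rotation":[0,0,0],"fingers":1},
    {"linear":[0,0,-0.025],"rotation":[0,0,0],"fingers":1},
    {"linear":[0,0,-0.02],"rotation":[0,0,0],"fingers":1},
    {"linear":[0,0,-0.015],"rotation":[0,0,0],"fingers":1},
    {"linear":[0,0,-0.01],"rotation":[0,0,0],"fingers":1},
    {"linear":[0,0,-0.004],"rotation":[0,0,0],"fingers":1},
    {"linear":[0,0,0],"rotation":[0,0,0],"fingers":1},
    {"linear":[0,0,0],"rotation":[0,0,0],"fingers":1}
  ]
}}

```text
time_s: 31.95
ee_pos: [0.4719, 0.3578, 0.0643]
tool_rot: [[-1.0, 0.002, 0.001], [0.002, 1.0, 0.001], [-0.001, 0.001, -1.0]]
force: [-0.1, -0.7, -0.2]
gripper_width: 0.0937
grip_force: 0.0
```

Request:
{"name": "servo_tool", "arguments": {
  "plan": [
    {"linear":[0,0,0],"rotation":[0,0,0],"fingers":0.7},
    {"linear":[0,0,0],"rotation":[0,0,0],"fingers":0.6},
    {"linear":[0,0,0],"rotation":[0,0,0],"fingers":0.5},
    {"linear":[0,0,0],"rotation":[0,0,0],"fingers":0.4},
    {"linear":[0,0,0],"rotation":[0,0,0],"fingers":0.3},
    {"linear":[0,0,0],"rotation":[0,0,0],"fingers":0.2},
    {"linear":[0,0,0],"rotation":[0,0,0],"fingers":0.2},
    {"linear":[0,0,0],"rotation":[0,0,0],"fingers":0.2}
  ]
}}

```text
time_s: 32.75
ee_pos: [0.4716, 0.3576, 0.0637]
tool_rot: [[-1.0, 0.002, 0.0], [0.002, 1.0, 0.0], [-0.0, 0.0, -1.0]]
force: [-1.1, 0.2, 2.5]
gripper_width: 0.0438
grip_force: 29.6
```

Request:
{"name": "servo_tool", "arguments": {
  "plan": [
    {"linear":[0,0,0.005],"rotation":[0,0,0],"fingers":0.2},
    {"linear":[0,0,0.015],"rotation":[0,0,0],"fingers":0.2},
    {"linear":[0,0,0.03],"rotation":[0,0,0],"fingers":0.2},
    {"linear":[0,0,0.035],"rotation":[0,0,0],"fingers":0.2},
    {"linear":[0,0,0.035],"rotation":[0,0,0],"fingers":0.2},
    {"linear":[0,0,0.03],"rotation":[0,0,0],"fingers":0.2},
    {"linear":[0,0,0.01],"rotation":[0,0,0],"fingers":0.2},
    {"linear":[-0.001,-0.015,0],"rotation":[0,0,-0.03],"fingers":0.2}
  ]
}}

```text
time_s: 33.55
ee_pos: [0.4708, 0.344, 0.2254]
tool_rot: [[-1.0, 0.031, 0.002], [0.031, 1.0, 0.003], [-0.002, 0.003, -1.0]]
force: [-0.5, -0.5, -2.5]
gripper_width: 0.0438
grip_force: 29.6
```

Request:
{"name": "servo_tool", "arguments": {
  "plan": [
    {"linear":[-0.002,-0.03,0],"rotation":[0,0,-0.06],"fingers":0.2},
    {"linear":[-0.0025,-0.038,0],"rotation":[0,0,-0.06],"fingers":0.2},
    {"linear":[-0.0025,-0.038,0],"rotation":[0,0,-0.06],"fingers":0.2},
    {"linear":[-0.0025,-0.038,0],"rotation":[0,0,-0.06],"fingers":0.2},
    {"linear":[-0.0025,-0.038,0],"rotation":[0,0,-0.06],"fingers":0.2},
    {"linear":[-0.0025,-0.038,0],"rotation":[0,0,-0.06],"fingers":0.2},
    {"linear":[-0.0025,-0.038,0],"rotation":[0,0,-0.06],"fingers":0.2},
    {"linear":[-0.0025,-0.038,0],"rotation":[0,0,-0.06],"fingers":0.2}
  ]
}}

```text
time_s: 34.35
ee_pos: [0.4492, 0.0435, 0.2223]
tool_rot: [[-0.869, 0.494, -0.003], [0.494, 0.869, -0.001], [0.002, -0.002, -1.0]]
force: [0.6, -0.3, -0.7]
gripper_width: 0.0438
grip_force: 29.6
```

Request:
{"name": "servo_tool", "arguments": {
  "plan": [
    {"linear":[-0.0025,-0.038,0],"rotation":[0,0,-0.06],"fingers":0.2},
    {"linear":[-0.0025,-0.038,0],"rotation":[0,0,-0.06],"fingers":0.2},
    {"linear":[-0.0025,-0.038,0],"rotation":[0,0,-0.06],"fingers":0.2},
    {"linear":[-0.0025,-0.038,0],"rotation":[0,0,-0.06],"fingers":0.2},
    {"linear":[-0.0025,-0.038,0],"rotation":[0,0,-0.06],"fingers":0.2},
    {"linear":[-0.0025,-0.038,0],"rotation":[0,0,-0.06],"fingers":0.2},
    {"linear":[-0.0025,-0.038,0],"rotation":[0,0,-0.06],"fingers":0.2},
    {"linear":[-0.001,-0.015,0],"rotation":[0,0,-0.03],"fingers":0.2}
  ]
}}

```text
time_s: 35.15
ee_pos: [0.4298, -0.2385, 0.222]
tool_rot: [[-0.565, 0.825, -0.003], [0.825, 0.565, -0.0], [0.002, -0.003, -1.0]]
force: [0.1, 0.3, -0.9]
gripper_width: 0.0437
grip_force: 29.6
```

Request:
{"name": "servo_tool", "arguments": {
  "plan": [
    {"linear":[0,0,0],"rotation":[0,0,0],"fingers":0.2},
    {"linear":[0,0,-0.02],"rotation":[0,0,0],"fingers":0.2},
    {"linear":[0,0,-0.03],"rotation":[0,0,0],"fingers":0.2},
    {"linear":[0,0,-0.03],"rotation":[0,0,0],"fingers":0.2},
    {"linear":[0,0,-0.02],"rotation":[0,0,0],"fingers":0.2},
    {"linear":[0,0,-0.01],"rotation":[0,0,0],"fingers":0.2},
    {"linear":[0,0,0],"rotation":[0,0,0],"fingers":0.2},
    {"linear":[0,0,0],"rotation":[0,0,0],"fingers":0.2}
  ]
}}

```text
time_s: 35.95
ee_pos: [0.4328, -0.234, 0.114]
tool_rot: [[-0.573, 0.82, -0.0], [0.82, 0.573, 0.0], [0.0, 0.0, -1.0]]
force: [-0.6, -0.2, -1.8]
gripper_width: 0.0439
grip_force: 29.6
```

```bash
python3 - <<'E'
from fit import *
st=env.state(); print(st["ee_pos"],st["tool_rot"][:,1])
s=snap("wrist","pics/w6.png"); P=cloud(s,np.ones((480,640),bool))
print("low",square(P,.015,tol=.004,near=[.433,-.239],r=.061))
E
```

```text
[ 0.43279976 -0.23397802  0.11399631] [8.19767335e-01 5.72696700e-01 8.16479612e-05]
low (array([ 0.43  , -0.2391,  0.0494]), np.float64(0.0529), 6949, array([ 0.4306, -0.2393]), array([0.0842, 0.083 ]), 2.817312479019165, 0.0157)
```

View pics/w6.png

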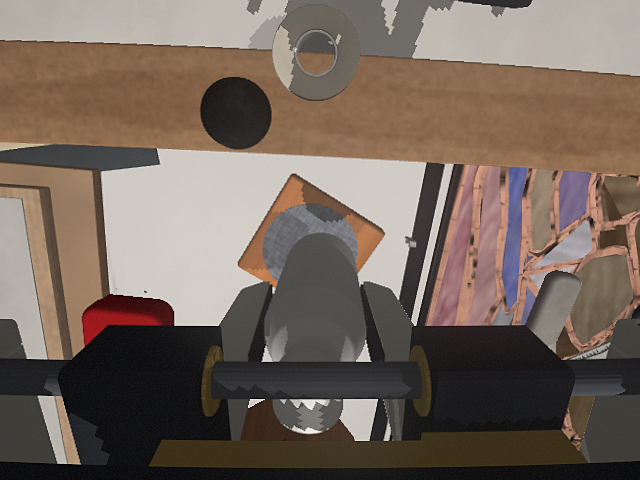

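The bottle is held upright at (315,300) over the low riser at (312,240). I'll shift 5.5 mm and lower it.

Request:
{"name": "servo_tool", "arguments": {
  "plan": [
    {"linear":[-0.0005,-0.0055,-0.01],"rotation":[0,0,0],"fingers":0.2},
    {"linear":[0,0,-0.012],"rotation":[0,0,0],"fingers":0.2},
    {"linear":[0,0,-0.008],"rotation":[0,0,0],"fingers":0.2},
    {"linear":[0,0,-0.004],"rotation":[0,0,0],"fingers":0.2},
    {"linear":[0,0,-0.002],"rotation":[0,0,0],"fingers":0.2},
    {"linear":[0,0,0],"rotation":[0,0,0],"fingers":0.2},
    {"linear":[0,0,0],"rotation":[0,0,0],"fingers":0.2},
    {"linear":[0,0,0],"rotation":[0,0,0],"fingers":0.2}
  ]
}}

```text
time_s: 36.8
ee_pos: [0.4324, -0.2401, 0.0779]
tool_rot: [[-0.572, 0.82, 0.0], [0.82, 0.572, -0.0], [-0.0, 0.0, -1.0]]
force: [-0.0, -0.1, -1.2]
gripper_width: 0.044
grip_force: 29.6
```

Request:
{"name": "servo_tool", "arguments": {
  "plan": [
    {"linear":[0,0,-0.001],"rotation":[0,0,0],"fingers":0.2},
    {"linear":[0,0,-0.001],"rotation":[0,0,0],"fingers":0.2},
    {"linear":[0,0,0],"rotation":[0,0,0],"fingers":0.2},
    {"linear":[0,0,0],"rotation":[0,0,0],"fingers":0.2},
    {"linear":[0,0,0],"rotation":[0,0,0],"fingers":0.2},
    {"linear":[0,0,0],"rotation":[0,0,0],"fingers":0.2},
    {"linear":[0,0,0],"rotation":[0,0,0],"fingers":0.2},
    {"linear":[0,0,0],"rotation":[0,0,0],"fingers":0.2}
  ]
}}

```text
time_s: 37.6
ee_pos: [0.4322, -0.2401, 0.0757]
tool_rot: [[-0.572, 0.82, 0.0], [0.82, 0.572, -0.0], [-0.0, 0.0, -1.0]]
force: [-0.3, 0.3, 2.3]
gripper_width: 0.044
grip_force: 29.6
```

Contact made. I'll release it, rise, and move aside for a check.

Request:
{"name": "servo_tool", "arguments": {
  "plan": [
    {"linear":[0,0,0],"rotation":[0,0,0],"fingers":0.6},
    {"linear":[0,0,0],"rotation":[0,0,0],"fingers":0.8},
    {"linear":[0,0,0],"rotation":[0,0,0],"fingers":0.8},
    {"linear":[0,0,0],"rotation":[0,0,0],"fingers":0.8},
    {"linear":[0,0,0.02],"rotation":[0,0,0],"fingers":0.8},
    {"linear":[0,0,0.03],"rotation":[0,0,0],"fingers":0.8},
    {"linear":[0,0,0.04],"rotation":[0,0,0],"fingers":0.8},
    {"linear":[0,0,0.04],"rotation":[0,0,0],"fingers":0.8}
  ]
}}

```text
time_s: 38.4
ee_pos: [0.4318, -0.2398, 0.2067]
tool_rot: [[-0.572, 0.82, -0.001], [0.82, 0.572, 0.001], [0.001, -0.0, -1.0]]
force: [-0.3, -0.2, -0.4]
gripper_width: 0.0744
grip_force: 0.0
```

Request:
{"name": "servo_tool", "arguments": {
  "plan": [
    {"linear":[0,0,0.04],"rotation":[0,0,0],"fingers":0.8},
    {"linear":[0,0,0.04],"rotation":[0,0,0],"fingers":0.8},
    {"linear":[0,0,0.04],"rotation":[0,0,0],"fingers":0.8},
    {"linear":[0.02,0.03,0],"rotation":[0,0,0],"fingers":0.8},
    {"linear":[0.02,0.03,0],"rotation":[0,0,0],"fingers":0.8},
    {"linear":[0.02,0.03,0],"rotation":[0,0,0],"fingers":0.8},
    {"linear":[0.02,0.03,0],"rotation":[0,0,0],"fingers":0.8},
    {"linear":[0,0,0],"rotation":[0,0,0],"fingers":0.8}
  ]
}}

```text
time_s: 39.2
ee_pos: [0.5143, -0.1154, 0.3259]
tool_rot: [[-0.577, 0.817, 0.002], [0.817, 0.577, 0.002], [0.001, 0.003, -1.0]]
force: [-0.5, -0.1, 0.1]
gripper_width: 0.0744
grip_force: 0.0
```

```bash
python3 - <<'E'
from fit import *
st=env.state(); print(st["time_s"],st["ee_pos"])
s=snap("top","pics/t9.png"); P=cloud(s,np.ones((480,640),bool))
print("bottle",circ(P,.137,.155,[.433,-.24],.04)); print("bottle body",circ(P,.035,.1,[.433,-.24],.03)); print("low",square(P,.015,tol=.004,near=[.433,-.239],r=.061))
print("tub",circ(P,.136,.15,[.573,.103],.035)); print("loupe",circ(P,.136,.15,[.522,-.396],.035))
for t in("masking_tape","rosin_jar"):
    for r in trace(t,"top")[:1]: print(t,r["xy"],np.median(cloud(s,r["pixels"]),0))
E
```

```text
39.2 [ 0.51430058 -0.1154001   0.32586368]
bottle (array([0., 0., 0.]), array([nan, nan, nan]), 0)
bottle body (array([ 0.4332, -0.2333,  0.0219]), array([ 0.4286, -0.2227,  0.0695]), 127)
low (array([ 0.433 , -0.2326,  0.0255]), np.float64(0.0034), 517, array([ 0.4329, -0.2294]), array([0.0836, 0.0642]), 3.014138698577881, 0.0144)
tub (array([0.5742, 0.1023, 0.0217]), array([0.5734, 0.1018, 0.1437]), 302)
loupe (array([0., 0., 0.]), array([nan, nan, nan]), 0)
masking_tape [218.4, 159.4] [0.70338085 0.21836164 0.02589735]
rosin_jar [241.6, 262.1] [0.45730857 0.16984831 0.0238886 ]fit.py:17: RuntimeWarning: Mean of empty slice.
  return np.round([x,y,rad],4),np.round(Q.mean(0),4),len(Q)
  ret = um.true_divide(
```

View pics/t9.png

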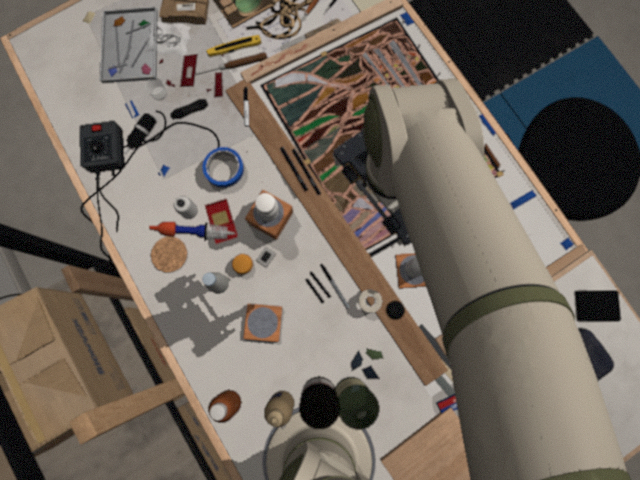

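The tub is on the middle riser at (265,210), and the tape and puck haven't moved. The arm hides the other two risers, so I'll move it further aside to check them.

Request:
{"name": "servo_tool", "arguments": {
  "plan": [
    {"linear":[0.01,0.045,0],"rotation":[0,0,0],"fingers":0.8},
    {"linear":[0.01,0.045,0],"rotation":[0,0,0],"fingers":0.8},
    {"linear":[0.01,0.045,0],"rotation":[0,0,0],"fingers":0.8},
    {"linear":[0,0.045,0],"rotation":[0,0,0],"fingers":0.8},
    {"linear":[0,0.045,0],"rotation":[0,0,0],"fingers":0.8},
    {"linear":[0,0.045,0],"rotation":[0,0,0],"fingers":0.8},
    {"linear":[0,0.03,0],"rotation":[0,0,0],"fingers":0.8},
    {"linear":[0,0,0],"rotation":[0,0,0],"fingers":0.8}
  ]
}}

```text
time_s: 40.15
ee_pos: [0.5415, 0.1832, 0.3258]
tool_rot: [[-0.575, 0.818, 0.0], [0.818, 0.575, 0.002], [0.001, 0.001, -1.0]]
force: [-0.2, -0.3, 0.1]
gripper_width: 0.0746
grip_force: 0.0
```

```bash
python3 - <<'E'
from fit import *
s=snap("top","pics/t10.png"); P=cloud(s,np.ones((480,640),bool))
print("bottle",circ(P,.137,.155,[.433,-.24],.04)); print("bottle body",circ(P,.035,.1,[.433,-.24],.03))
print("loupe",circ(P,.136,.15,[.522,-.396],.035)); print("high",square(P,.11,near=[.522,-.395],r=.061))
cv2.imwrite("pics/c10.png",cv2.resize(s["img"][180:330,360:560,::-1],(800,600),interpolation=cv2.INTER_CUBIC))
E
```

```text
bottle (array([ 0.432 , -0.2398,  0.0118]), array([ 0.4317, -0.2396,  0.1431]), 90)
bottle body (array([ 0.4346, -0.2388,  0.0232]), array([ 0.4288, -0.2237,  0.0699]), 129)
loupe (array([ 0.5227, -0.3949,  0.0185]), array([ 0.5225, -0.3952,  0.1409]), 211)
high (array([ 0.5218, -0.396 ,  1.172 ]), np.float64(0.0277), 1015, array([ 0.5215, -0.396 ]), array([0.0866, 0.0839]), 67.8655776977539, 0.1093)
```

View pics/c10.png

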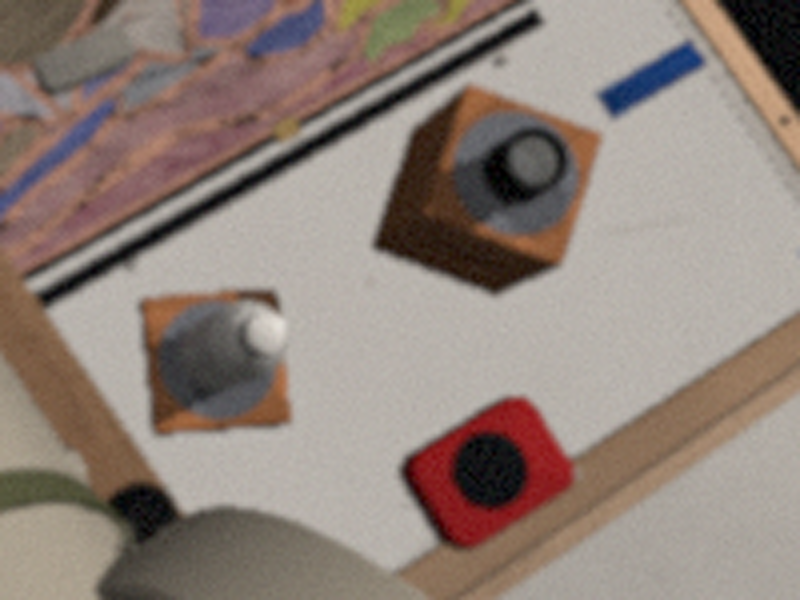

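The crop shows the bottle upright on the low riser at (215,350) and the loupe centred on the high riser at (520,170). The tops are all at about 0.144 m. I'll let the arm settle and hand the job in.

Request:
{"name": "servo_tool", "arguments": {
  "plan": [
    {"linear":[0,0,0],"rotation":[0,0,0],"fingers":0.8},
    {"linear":[0,0,0],"rotation":[0,0,0],"fingers":0.8},
    {"linear":[0,0,0],"rotation":[0,0,0],"fingers":0.8},
    {"linear":[0,0,0],"rotation":[0,0,0],"fingers":0.8},
    {"linear":[0,0,0],"rotation":[0,0,0],"fingers":0.8},
    {"linear":[0,0,0],"rotation":[0,0,0],"fingers":0.8},
    {"linear":[0,0,0],"rotation":[0,0,0],"fingers":0.8},
    {"linear":[0,0,0],"rotation":[0,0,0],"fingers":0.8}
  ]
}}

```text
time_s: 41.0
ee_pos: [0.5422, 0.1799, 0.3256]
tool_rot: [[-0.572, 0.82, 0.0], [0.82, 0.572, -0.0], [-0.0, -0.0, -1.0]]
force: [-0.6, 0.3, 0.7]
gripper_width: 0.0742
grip_force: 0.0
```

```bash
python3 -c "
from rig import env
print(env.close_job())"
```

```text
the job is handed in; nothing more can be done
None
```

I handed the job in at about 41 s (no verdict came back): the bottle is on the low riser, the tub on the middle and the loupe on the high one, each upright and within about 2 mm of its disc's middle by camera, with the tape and puck within about 5 mm of where they lay.

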